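# Clear the turning batch: waste through the gate, holders onto the finishing wheel

### The job

Clear up after this batch of turning: set every waste stub on the slide of the waste chest and push it through the sprung gate so that it drops into the bin (through the gate, never lifted over it) and the gate swings fully shut again. Stand every candle holder upright on its own dotted circle on the finishing wheel, centred, with its thumb tab pointing outwards along the black line, without turning the wheel from where it stands. Leave everything else on the bench where it is.

Things in the scene. Friction and masses are not known exactly. Their poses are not given: they have to be found in the camera images.
- chest: plywood waste chest, fixed. Origin on the table under the gate's middle; x along the slide from its open near end through the gate to the bin, y left, z up. Flat deck 110 mm above the table, x = -140 to 30 mm, outside width 100, 64 between 8 mm high rails. Gate at x = 0, then walls 76 apart, tops 160 high; behind x = 30 a steep chute into the open-topped bin (to x = 181, 136 wide inside, 160 outside).
- gate (a joint): sprung aluminium leaf across the slide, 66 mm wide, 6 mm thick, 4 to 46 mm above the deck, on an upright hinge at the chest's x = 0, y = 36 mm. Angle in rad: 0 shut, grows to 1.6 as it swings inwards, over the bin; it cannot swing outwards. A spring (0.03 N m when shut, plus 0.06 N m per rad) shuts it. A few newtons on an item open it.
- wheel_base: foot of the finishing wheel, fixed, on the other side of the table from the chest. Origin on the table, on the wheel's axis. The wheel is an aluminium disc of radius 130 mm whose top is 45 mm above the table.
- wheel (a joint): turn of the finishing wheel about its upright axis in rad, anticlockwise from above; turns freely with hardly any friction (0.006 N m) and has no stop in use.
- tin: bystander: round metal wax tin, 60 mm across, 28 mm high, standing among the stubs and holders; origin centre of its underside.
- sander: bystander: cork sanding block, 62 x 42 x 31 mm, lying among the stubs and holders; origin centre of its underside, x along its length.
- stub0: waste stub, pale wood, 40 to 65 g: round base 40 mm across and 30 mm high with a thinner tenon 26 mm across, 20 mm high on top (50 mm in all). Origin: centre of its underside; z up through the tenon. Stands between the chest and the wheel. Three or four are present (absent ones are None).
- stub1: waste stub, pale wood, 40 to 65 g: round base 40 mm across and 30 mm high with a thinner tenon 26 mm across, 20 mm high on top (50 mm in all). Origin: centre of its underside; z up through the tenon. Stands between the chest and the wheel. Three or four are present (absent ones are None).
- stub2: waste stub, pale wood, 40 to 65 g: round base 40 mm across and 30 mm high with a thinner tenon 26 mm across, 20 mm high on top (50 mm in all). Origin: centre of its underside; z up through the tenon. Stands between the chest and the wheel. Three or four are present (absent ones are None).
- stub3: waste stub, pale wood, 40 to 65 g: round base 40 mm across and 30 mm high with a thinner tenon 26 mm across, 20 mm high on top (50 mm in all). Origin: centre of its underside; z up through the tenon. Stands between the chest and the wheel. Three or four are present (absent ones are None).
- holder0: candle holder, dark wood, 60 to 105 g: round body 50 mm across, 42 mm high, brass disc on top, and one flat thumb tab sticking out along its +x to 45 mm from its axis (16 mm wide, 10 mm thick, its middle 19 mm above the underside). Origin: centre of its underside; z up. Grip the round body clear of the tab. Two or three are present (absent ones are None).
- holder1: candle holder, dark wood, 60 to 105 g: round body 50 mm across, 42 mm high, brass disc on top, and one flat thumb tab sticking out along its +x to 45 mm from its axis (16 mm wide, 10 mm thick, its middle 19 mm above the underside). Origin: centre of its underside; z up. Grip the round body clear of the tab. Two or three are present (absent ones are None).
- holder2: candle holder, dark wood, 60 to 105 g: round body 50 mm across, 42 mm high, brass disc on top, and one flat thumb tab sticking out along its +x to 45 mm from its axis (16 mm wide, 10 mm thick, its middle 19 mm above the underside). Origin: centre of its underside; z up. Grip the round body clear of the tab. Two or three are present (absent ones are None).
- tab0 (a point): point in the thumb tab of holder0, 38 mm out from the holder's axis along its x and 19 mm above its underside
- mark0 (a point): centre of one of three places marked on top of the wheel (a dotted black circle 56 mm across, 75 mm from the wheel's axis, 120 degrees apart); lies on the wheel's top surface
- line0 (a point): point on the black line that runs outwards from mark0 (away from the wheel's axis), 38 mm beyond the mark's centre, on the wheel's top surface
- tab1 (a point): point in the thumb tab of holder1, 38 mm out from the holder's axis along its x and 19 mm above its underside
- mark1 (a point): centre of one of three places marked on top of the wheel (a dotted black circle 56 mm across, 75 mm from the wheel's axis, 120 degrees apart); lies on the wheel's top surface
- line1 (a point): point on the black line that runs outwards from mark1 (away from the wheel's axis), 38 mm beyond the mark's centre, on the wheel's top surface
- tab2 (a point): point in the thumb tab of holder2, 38 mm out from the holder's axis along its x and 19 mm above its underside
- mark2 (a point): centre of one of three places marked on top of the wheel (a dotted black circle 56 mm across, 75 mm from the wheel's axis, 120 degrees apart); lies on the wheel's top surface
- line2 (a point): point on the black line that runs outwards from mark2 (away from the wheel's axis), 38 mm beyond the mark's centre, on the wheel's top surface

How it is judged:
By the outcome, as a careful person would: the job done as asked, in the order asked, and still so for the second after the job is handed in, with the robot touching nothing.
Of stub0, stub1, stub2, stub3 only 3 to 4 are there at a start; the rules pass over those that are not, and their reading is None.
Of holder0, holder1, holder2 only 2 to 3 are there at a start; the rules pass over those that are not, and their reading is None.
At some moment in a run one of stub0, stub1, stub2, stub3 may be knocked a few centimetres aside while the robot is not near it.
Once in a run the grip may slacken for a moment while it holds something.
It also fails if it takes over 210 s, if anything falls off the work surface, if the arm or the gripper's body presses on something with over 40 N, if the wrist force passes 120 N, or if a joint passes its speed limit or range.

### The arm

A 6-joint arm with a two-finger parallel gripper is mounted at the origin on the work surface. World frame = base frame: x ahead of the robot, y to its left, z up, the work surface at z = 0. Lengths are in m, angles in rad, forces in N, time in s.
With the tool pointing down it reaches from about 0.225 to 0.875 m from the base axis. Payload 3.4 kg.
Tool frame: the origin (TCP) lies at the very end of the fingers, on their centre line; the grasp point (between the pads) lies 19 mm behind it; z points along the fingers, y is the line along which they close (so a half turn about z gives the same grasp; the last joint's range is limited). The gripper opens to 85 mm and grips with 20 to 120 N. Pads are 22 mm wide; open, the fingers measure 114 mm over their backs; the gripper's body (76 mm by 85 mm) begins 54 mm behind the grasp point. The pads swing forward as they close: fully open they stand 13 mm farther back than shut.
Start: joints at [1.079, 0.276, 1.505, -0, 1.361, -0.121], TCP at [0.208, 0.536, 0.231] pointing down, gripper open.
Joint ranges: [-2.89, 2.89], [-0.75, 2.08], [0.22, 2.7], [-1.18, 4.32], [0.11, 2.71], [-2.7, 2.7]. Speed limits (rad/s): [2.57, 2.57, 3.14, 3.14, 3.14, 3.14].

### API

Orientations are given as a unit quaternion [x, y, z, w].
In Python, from workcell import bot, imaging, job gives the robot as it stands.
- The arm moves only by the tool carry_out, never from a script. Its argument "series" is a list of rows, each a list of 6 numbers: the shift along the tool's x, y, z normalised to -1 to 1, where 1 is 0.02 m, then the turn, a rotation vector about the tool's x, y, z normalised to -1 to 1, where 1 is pi rad. In form: [[dx, dy, dz, wx, wy, wz], ...]. A call has 1 to 12 rows; each row shifts and turns the commanded pose from where the row before left it, along the tool's axes as they then stand; what a row does not reach is not made up. A row lasts 1/12 s, in which the tool goes at most 41.7 mm and 7.16 degrees, less where a joint would pass 70% of its speed; a pose out of reach is approached as far as the arm can. A call with a number of a shift or a turn outside -1 to 1 is refused whole. A call with a gripper value outside its range is refused whole. "fingers" is the opening, from -1 (shut) to 1 (fully open), so that 0 is half open, set as the call begins (left out, the last holds). The fingers move at their own pace and stop on an object; "grip_force" is the grip in N (left out, the last holds). Time passes only in rows, so rows that do not move let the fingers close. It gives the time, the measured TCP pose, the force, the opening and the grip force at its end, in the units of the state.
- bot.read_state(): the state, without advancing time (a new reading comes with each control period).
- imaging.capture(name): name is "scene" or "top" or "wrist"; returns a dict with "img" (420x560x3 uint8, red, green, blue), "range_z" (420x560 float32, m along the optical axis (not along the pixel's ray), 0 where there is no reading), "intrinsics" (3x3 intrinsics, pixels), "pose" (4x4, takes a point from camera to world coordinates); the wrist camera has in their place "T_tool_cam" (4x4, takes a point from camera to tool coordinates, whose origin is the TCP and whose axes are the flange's). Camera axes: x right, y up, looking along -z (the intrinsics and any distortion apply to the point x, -y, -z); pixel columns grow to the right and rows downward; lengths in m; the calibration is good to about 2 mm. A picture is of the moment at which its call begins: read the wrist's pose just before it.
- job.sign_off(): hands the job in; it is judged then, once.
The state is a dict: "time_s": time; "joints": joint angles; "dq": joint speeds; "tau": joint torques, N m; "eef_pos": TCP position; "tcp_rot": TCP orientation; "wrist_force": force on the tool from outside, world axes, zero at the start; "moment": the same for the moment, N m; "grip_width": opening from 0.0 (shut) to 1.0 (fully open); "gripper_force": force on a finger pad.
Only numpy, scipy, OpenCV 4.12 (cv2) and the standard library are available. Lean on these libraries where they do the work, as an engineer would, in place of code of your own. Each camera call takes 0.05 s, during which the arm holds its last target. There are 200 camera calls.

## Working session

There is one attempt and no reset: what is moved stays moved. The work goes in short steps, Python scripts to look and compute and a tool call to move; the robot and the scene stay as the last step left them, time stands still between calls to the robot, and variables do not carry over. Pictures are saved under pics/ and viewed, at most 17 in all, crops included, and the job is handed in when it is done.

Besides the shell and the picture viewer there is one more tool, called by a JSON object that holds its "name" and its "arguments", one argument or row to a line. carry_out: Moves the arm, as the interface text tells. Its arguments: {"type":"object","properties":{"series":{"type":"array","items":{"type":"array","items":{"type":"number"}}},"fingers":{"type":"number"},"grip_force":{"type":"number"}},"required":["series"]}

```bash
ls; mkdir -p pics
python3 - <<'E'
from workcell import bot, imaging
import cv2,numpy as np
s=bot.read_state();print(s)
for n in("top","scene"):
    c=imaging.capture(n);cv2.imwrite(f"pics/{n}0.png",c["img"][:,:,::-1]);np.savez(f"{n}0.npz",**c)
    print(n,c.keys(),c["intrinsics"].tolist(),c["pose"].round(4).tolist())
E
```

```text
pics
{'time_s': 0.0, 'joints': array([ 1.07901141e+00,  2.76601886e-01,  1.50617687e+00, -3.14403233e-05,
        1.36071680e+00, -1.20998280e-01]), 'dq': array([-2.89425959e-04,  3.98710416e-05,  4.52520111e-04,  5.31633460e-04,
        7.23650331e-04, -5.31118833e-04]), 'tau': array([ 2.94785696e-04, -4.16778123e+01, -2.45807111e+01,  6.38525648e-05,
        1.08393375e-02,  1.19807123e-05]), 'eef_pos': array([0.20809983, 0.53542354, 0.23041837]), 'tcp_rot': array([ 1.84329804e-01,  9.82863987e-01, -9.11778629e-04, -2.72322027e-04]), 'wrist_force': array([-0.6216133 ,  0.05235706,  0.41103099]), 'moment': array([-0.01549086,  0.00458191,  0.00438515]), 'gripper_force': 0.0, 'grip_width': 0.9982745330856568}
top dict_keys(['img', 'range_z', 'intrinsics', 'pose']) [[537.0820945494138, 0.0, 275.9778864575119], [0.0, 537.0820945494138, 212.19895606860658], [0.0, 0.0, 1.0]] [[-0.0099, 0.9971, -0.0752, 0.4733], [-0.9997, -0.0082, 0.0232, 0.016], [0.0225, 0.0754, 0.9969, 1.2799], [0.0, 0.0, 0.0, 1.0]]
scene dict_keys(['img', 'range_z', 'intrinsics', 'pose']) [[388.1505588551066, 0.0, 275.4069115784808], [0.0, 388.1505588551066, 209.10837634968027], [0.0, 0.0, 1.0]] [[-0.3479, -0.7384, 0.5777, 1.0863], [0.9374, -0.2661, 0.2245, 0.1973], [-0.0121, 0.6196, 0.7848, 0.8242], [0.0, 0.0, 0.0, 1.0]]
```

View pics/top0.png

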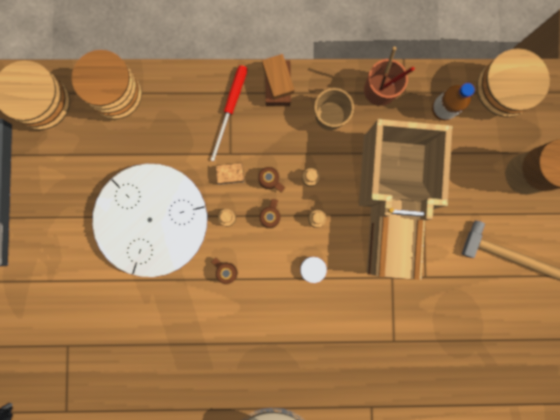

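View pics/scene0.png

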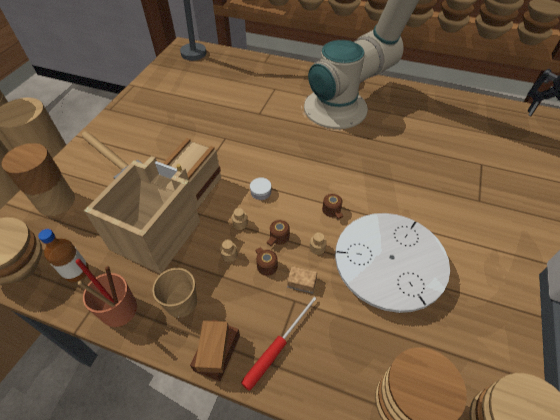

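The top view shows the wheel at (150,220) with marks at (128,196), (182,212) and (140,251), and the chest gate at (408,212) with the slide towards the robot. There are 3 stubs at (227,217), (311,177), (318,218), and 3 holders at (269,178), (269,216), (226,272). The tin is at (313,270) and the sander at (230,173).

```bash
cat > h.py <<'E'
import numpy as np,cv2
from scipy.spatial.transform import Rotation as R
def ray(c,P,uv,z):
    K=c["intrinsics"];uv=np.atleast_2d(uv).astype(float)
    d=np.c_[(uv[:,0]-K[0,2])/K[0,0],-(uv[:,1]-K[1,2])/K[1,1],-np.ones(len(uv))]@P[:3,:3].T
    o=P[:3,3];return o+d*((z-o[2])/d[:,2])[:,None]
def cloud(c,P):
    K=c["intrinsics"];Z=c["range_z"];v,u=np.mgrid[:Z.shape[0],:Z.shape[1]]
    p=np.stack([(u-K[0,2])/K[0,0]*Z,-(v-K[1,2])/K[1,1]*Z,-Z],-1)
    return p@P[:3,:3].T+P[:3,3]
def toolpose(s):
    T=np.eye(4);T[:3,:3]=R.from_quat(s["tcp_rot"]).as_matrix();T[:3,3]=s["eef_pos"];return T
E
python3 - <<'E'
from h import *
c=np.load("top0.npz");P=c["pose"];W=cloud(c,P);im=c["img"].astype(int)
print("table z",np.median(W[330:400,150:400,2]))
hsv=cv2.cvtColor(c["img"],cv2.COLOR_RGB2HSV)
m=((W[...,2]>0.022)&(W[...,2]<0.07)).astype(np.uint8)
m[:150]=0;m[300:]=0
n,l,st,ce=cv2.connectedComponentsWithStats(m)
for i in range(1,n):
    if st[i,4]>60:
        q=W[l==i];zt=np.percentile(q[:,2],90)
        t=q[q[:,2]>zt-.006]
        print(st[i],ce[i].round(1),"zt",zt.round(4),"top mean",t[:,:2].mean(0).round(4),"mid bbox",((t.max(0)+t.min(0))/2).round(4),hsv[l==i].mean(0).round())
# chest
for z0,z1 in((.14,.175),(.10,.115),(.115,.125)):
    q=(W[...,2]>z0)&(W[...,2]<z1);q[:,:355]=0;q[:,460:]=0;q[:110]=0;q[290:]=0
    v,u=np.nonzero(q);r=cv2.minAreaRect(W[q][:,:2].astype(np.float32)*1000);print(z0,q.sum(),r,u.min(),u.max(),v.min(),v.max(),cv2.boxPoints(r).round(0).tolist())
big=cv2.resize(c["img"][140:300,80:280],None,fx=4,fy=4,interpolation=cv2.INTER_CUBIC)[:600]
big2=cv2.resize(c["img"][110:300,350:470],None,fx=3,fy=3,interpolation=cv2.INTER_CUBIC)
cv2.imwrite("pics/b1.png",big[:,:,::-1])
cv2.imwrite("pics/b2.png",big2[:,:,::-1])
E
```

```text
table z -0.00012103077269454143
[  0 150   8 117 649] [  2.4 202.2] zt 0.0518 top mean [0.586  0.6119] mid bbox [0.5842 0.6117 0.056 ] [44. 12. 73.]
[360 150  17 126 519] [368.3 214.7] zt 0.0649 top mean [ 0.5496 -0.2269] mid bbox [ 0.5646 -0.2256  0.0644] [ 16. 122.  84.]
[378 150  54  45 670] [411.5 181.2] zt 0.0655 top mean [ 0.6288 -0.3293] mid bbox [ 0.6546 -0.3088  0.0648] [ 17. 119. 115.]
[508 153  32  41 399] [518.1 176.6] zt 0.0654 top mean [ 0.6446 -0.5787] mid bbox [ 0.651  -0.5913  0.0647] [ 17. 129.  80.]
[   93   164   114   113 10037] [149.  220.3] zt 0.0476 top mean [0.5502 0.2787] mid bbox [0.552  0.2785 0.0476] [ 53.   7. 223.]
[215 164  28  20 477] [228.6 173.1] zt 0.0334 top mean [0.6604 0.0976] mid bbox [0.6598 0.0973 0.0318] [ 15. 143. 205.]
[258 167  27  24 405] [268.9 178.3] zt 0.044 top mean [0.6492 0.0053] mid bbox [0.6492 0.0049 0.0431] [ 14. 146. 123.]
[302 169  17  17 225] [310.  176.8] zt 0.0507 top mean [ 0.6508 -0.0941] mid bbox [ 0.6512 -0.0946  0.0496] [ 17. 138. 181.]
[259 200  21  28 399] [269.4 215.7] zt 0.0442 top mean [0.5557 0.0028] mid bbox [0
[... 538 characters left out ...]
258  26  27 421] [224.3 272.2] zt 0.0446 top mean [0.4266 0.1048] mid bbox [0.4259 0.1043 0.0443] [ 14. 146. 126.]
0.14 2263 ((647.2350463867188, -296.7834167480469), (161.5207977294922, 204.56175231933594), 84.48648834228516) 370 451 119 219 [[538.0, -367.0], [741.0, -387.0], [757.0, -226.0], [553.0, -207.0]]
0.1 2921 ((611.0821533203125, -288.2740478515625), (174.773193359375, 396.27679443359375), 79.09087371826172) 366 453 110 279 [[400.0, -337.0], [789.0, -412.0], [822.0, -240.0], [433.0, -165.0]]
0.115 904 ((581.65576171875, -289.3472900390625), (158.8901824951172, 331.3192443847656), 84.50045013427734) 368 440 124 279 [[409.0, -353.0], [739.0, -384.0], [754.0, -226.0], [424.0, -194.0]]
```

View pics/b1.png

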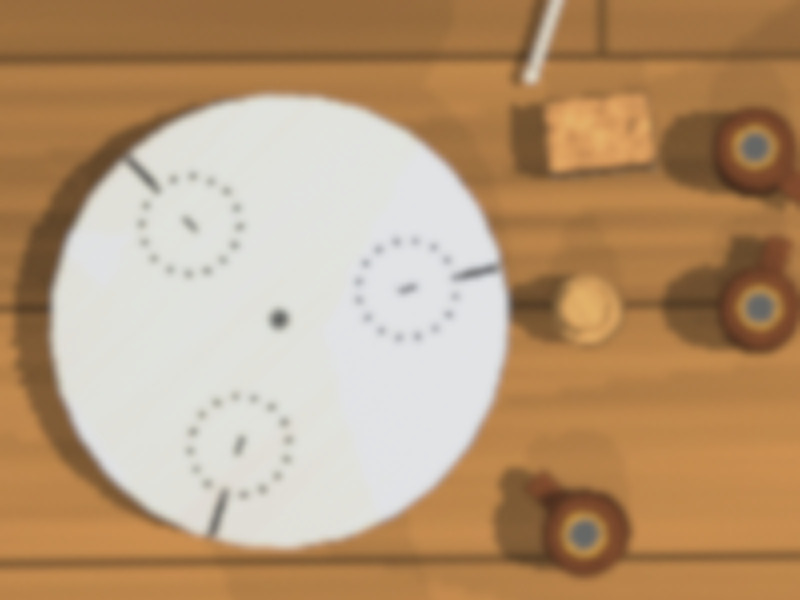

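View pics/b2.png

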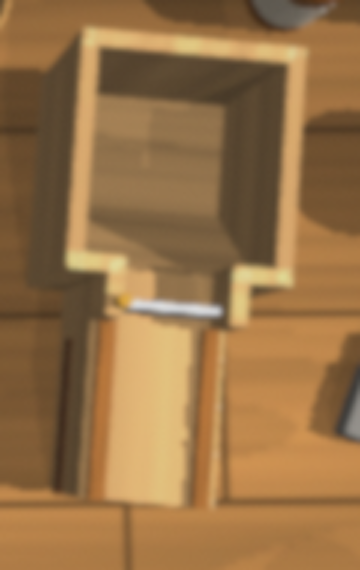

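The enlargements show the mark lines at about 170° (far left), 10° (towards the stubs) and towards the near side. The chest is turned about -5.5°, its gate is shut, and its hinge is on the left. I'll pin down the numbers next.

```bash
cat >> h.py <<'E'
def tabs(c,P,W=None):
    """holders: brass ring centre + tab direction"""
    hsv=cv2.cvtColor(c["img"],cv2.COLOR_RGB2HSV);return hsv
E
python3 - <<'E'
from h import *
c=np.load("top0.npz");P=c["pose"];W=cloud(c,P)
g=cv2.cvtColor(c["img"],cv2.COLOR_RGB2GRAY).astype(float)
# wheel dark features
m=((g<175)).astype(np.uint8);v,u=np.mgrid[:420,:560]
m[((u-150)**2+(v-220)**2)>55**2]=0
v,u=np.nonzero(m);X=ray(c,P,np.c_[u,v],.045)[:,:2];w=200-g[v,u]
n,l,st,ce=cv2.connectedComponentsWithStats(m)
for i in range(1,n):
    s=l[v,u]==i
    if st[i,4]>=6: 
        q=np.average(X[s],axis=0,weights=w[s]);print("dark",ce[i].round(1),st[i,4],q.round(4))
# wheel rim
hsv=cv2.cvtColor(c["img"],cv2.COLOR_RGB2HSV)
wm=((hsv[...,1]<40)&(hsv[...,2]>170)).astype(np.uint8);wm[:,:80]=0;wm[:,215:]=0;wm[:150]=0;wm[290:]=0
ct=max(cv2.findContours(wm,0,1)[0],key=cv2.contourArea)[:,0]
p=ray(c,P,ct,.045)[:,:2]*1000;print("wheel",cv2.fitEllipse(p.astype(np.float32)))
# holders: offset of dark blob beyond body
h=(W[...,2]>.008)&(W[...,2]<.06)&(hsv[...,1]>110)&(hsv[...,2]<170)
for x0,y0 in((.649,.005),(.5555,.003),(.426,.1045)):
    d=W[...,:2]-[x0,y0];r=np.hypot(d[...,0],d[...,1])
    s=h&(r>.029)&(r<.046)&(W[...,2]>.012)&(W[...,2]<.033);q=d[s].mean(0);print("tab",s.sum(),q.round(4),np.degrees(np.arctan2(q[1],q[0])).round(1))
# gate
print("gate",ray(c,P,[[390,210],[424,214]],.156).round(4))
# chest deck edges via rows: deck region at z~.11
q=(W[...,2]>.105)&(W[...,2]<.114)&(W[...,0]>.42)&(W[...,0]<.54)&(W[...,1]>-.35)&(W[...,1]<-.22)
for a in(.44,.47,.50,.53):
    s=q&(abs(W[...,0]-a)<.006);y=W[s][:,1];print(a,y.min().round(4),y.max().round(4),np.median(y).round(4))
s=(abs(W[...,2]-.16)<.008)&(W[...,0]>.5)&(W[...,0]<.8)&(W[...,1]<-.19)&(W[...,1]>-.4)
for a in(.6,.65,.7,.73): 
    t=s&(abs(W[...,0]-a)<.006);y=np.sort(W[t][:,1]);print("bin",a,y.min().round(4),y.max().round(4))
print("far x",W[s][:,0].max(),"deck near x",W[(W[...,2]>.10)&(W[...,2]<.125)&(abs(W[...,1]+.285)<.05)][:,0].min())
E
```

```text
dark [115.6 183.3] 25 [0.6363 0.3558]
dark [198.8 207.6] 21 [0.5787 0.1644]
dark [149.4 219.2] 16 [0.5525 0.2776]
dark [134.2 267.6] 24 [0.4422 0.3112]
wheel ((552.5368041992188, 277.29595947265625), (252.29331970214844, 255.12313842773438), 174.98464965820312)
tab 45 [-0.0232 -0.0285] -129.1
tab 46 [ 0.0354 -0.0097] -15.3
tab 53 [0.0269 0.0257] 43.7
gate [[ 0.5608 -0.2509  0.156 ]
 [ 0.5517 -0.3228  0.156 ]]
0.44 -0.328 -0.226 -0.2785
0.47 -0.3309 -0.229 -0.2796
0.5 -0.3311 -0.2317 -0.2776
0.53 -0.3346 -0.2351 -0.286
bin 0.6 -0.3729 -0.2113
bin 0.65 -0.3763 -0.2165
bin 0.7 -0.3824 -0.2211
bin 0.73 -0.3856 -0.2238
far x 0.7555073638622207 deck near x 0.4130460455343292
```

```bash
sed -i '/^def tabs/,$d' h.py
cat >> h.py <<'E'
CH=np.array([.556,-.2876]);CY=-.0977
def chest(x,y=0): c,s=np.cos(CY),np.sin(CY);return CH+[c*x-s*y,s*x+c*y]
def Rd(a):
    a=np.radians(a);y=np.array([np.cos(a),np.sin(a),0]);z=np.array([0,0,-1.]);return np.c_[np.cross(y,z),y,z]
def plan(wps):
    """wps: list of (x,y,z,alpha); prints turn (units pi) then tool-frame shift (units 20mm) for each, from measured pose"""
    from workcell import bot
    s=bot.read_state();T=toolpose(s);p=T[:3,3];Rc=T[:3,:3]
    y=Rc[:,1];print("t",round(s["time_s"],2),"tcp",p.round(4),"alpha",np.degrees(np.arctan2(y[1],y[0])).round(1),"w",round(s["grip_width"],3),"q",s["joints"].round(2))
    for x,yy,z,a in wps:
        Rt=Rd(a);rv=R.from_matrix(Rc.T@Rt).as_rotvec()/np.pi;d=Rt.T@(np.array([x,yy,z])-p)/.02
        print((x,yy,z,a),"turn",rv.round(4),"nrow",int(np.ceil(np.abs(rv).max()/.0395)),"shift",d.round(3));p=np.array([x,yy,z]);Rc=Rt
E
python3 -c "
from h import *
plan([(.53,.104,.2,20),(.556,.104,.2,20)])"
```

```text
t 0.1 tcp [0.2081 0.5355 0.2305] alpha 68.8 w 1.004 q [ 1.08  0.28  1.51  0.    1.36 -0.12]
(0.53, 0.104, 0.2, 20) turn [-5.000e-04  2.000e-04  2.709e-01] nrow 7 shift [-25.778   7.744   1.526]
(0.556, 0.104, 0.2, 20) turn [0. 0. 0.] nrow 0 shift [-0.445  1.222  0.   ]
```

{"name": "carry_out", "arguments": {
  "series": [
    [0,0,0,0,0,0.0387],
    [0,0,0,0,0,0.0387],
    [0,0,0,0,0,0.0387],
    [0,0,0,0,0,0.0387],
    [0,0,0,0,0,0.0387],
    [0,0,0,0,0,0.0387],
    [0,0,0,0,0,0.0387],
    [-0.9,0.31,0.05,0,0,0],
    [-0.9,0.31,0.05,0,0,0],
    [-0.9,0.31,0.05,0,0,0],
    [-0.9,0.31,0.05,0,0,0],
    [-0.9,0.31,0.05,0,0,0]
  ],
  "fingers": 1
}}

```text
time_s: 1.1
eef_pos: [0.2685, 0.461, 0.2258]
tcp_rot: [0.573, 0.819, -0.0, -0.0]
wrist_force: [-0.0, 0.5, 0.4]
grip_width: 0.999
gripper_force: 0.0
```

{"name": "carry_out", "arguments": {
  "series": [
    [-0.9,0.31,0.05,0,0,0],
    [-0.9,0.31,0.05,0,0,0],
    [-0.9,0.31,0.05,0,0,0],
    [-0.9,0.31,0.05,0,0,0],
    [-0.9,0.31,0.05,0,0,0],
    [-0.9,0.31,0.05,0,0,0],
    [-0.9,0.31,0.05,0,0,0],
    [-0.9,0.31,0.05,0,0,0],
    [-0.9,0.31,0.05,0,0,0],
    [-0.9,0.31,0.05,0,0,0],
    [-0.9,0.31,0.05,0,0,0],
    [-0.9,0.31,0.05,0,0,0]
  ]
}}

```text
time_s: 2.1
eef_pos: [0.4122, 0.2835, 0.2139]
tcp_rot: [0.574, 0.819, -0.0, -0.0]
wrist_force: [-0.5, 0.1, -0.2]
grip_width: 1.001
gripper_force: 0.0
```

{"name": "carry_out", "arguments": {
  "series": [
    [-0.9,0.31,0.05,0,0,0],
    [-0.9,0.31,0.05,0,0,0],
    [-0.9,0.31,0.05,0,0,0],
    [-0.9,0.31,0.05,0,0,0],
    [-0.9,0.31,0.05,0,0,0],
    [-0.9,0.31,0.05,0,0,0],
    [-0.9,0.31,0.05,0,0,0],
    [-0.9,0.31,0.05,0,0,0],
    [-0.9,0.31,0.05,0,0,0],
    [-0.9,0.31,0.05,0,0,0],
    [-0.9,0.31,0.05,0,0,0],
    [-0.9,0.31,0.05,0,0,0]
  ]
}}

```text
time_s: 3.1
eef_pos: [0.556, 0.1061, 0.2018]
tcp_rot: [0.574, 0.819, -0.0, -0.0]
wrist_force: [0.3, 0.2, 0.8]
grip_width: 1.0
gripper_force: 0.0
```

```bash
cat > look.py <<'E'
from h import *
from workcell import bot,imaging
import sys
def wrist(save=None):
    s=bot.read_state();c=imaging.capture("wrist");P=toolpose(s)@c["T_tool_cam"]
    if save: cv2.imwrite(save,c["img"][:,:,::-1])
    return c,P
def top_stubs(name="top"):
    """all blobs in the working area: centre, top height, hue/value"""
    c=imaging.capture("top");W=cloud(c,c["pose"]);hsv=cv2.cvtColor(c["img"],cv2.COLOR_RGB2HSV)
    m=((W[...,2]>.022)&(W[...,2]<.07)&(W[...,0]>.36)&(W[...,0]<.72)&(W[...,1]<.145)&(W[...,1]>-.21)).astype(np.uint8)
    n,l,st,ce=cv2.connectedComponentsWithStats(m)
    for i in range(1,n):
        if st[i,4]>100:
            q=W[l==i];zt=np.percentile(q[:,2],90);t=q[q[:,2]>zt-.006];print(st[i,4],"zt",zt.round(3),((t.max(0)+t.min(0))/2).round(4)[:2],"val",hsv[l==i].mean(0)[2].round())
    return c
def wblobs(zl,zh,near,r=.05):
    """wrist: centre of the points between heights near a place (mean of min/max)"""
    c,P=wrist();W=cloud(c,P)
    s=(W[...,2]>zl)&(W[...,2]<zh)&(np.hypot(W[...,0]-near[0],W[...,1]-near[1])<r)&(c["range_z"]>0)
    q=W[s][:,:2].astype(np.float32)
    if len(q)<20: print("few",len(q));return c,P
    (cx,cy),rr=cv2.minEnclosingCircle(q);print("n",len(q),"centroid",q.mean(0).round(4),"circle",round(cx,4),round(cy,4),round(rr,4));return c,P
E
python3 - <<'E'
from look import *
c,P=wblobs(.042,.058,(.556,.104))
cv2.imwrite("pics/w1.png",c["img"][:,:,::-1])
plan([(.556,.104,.12,20),(.556,.104,.009,20)])
E
```

```text
n 1004 centroid [0.5576 0.1167] circle 0.5556 0.1228 0.0339
t 3.15 tcp [0.5588 0.1031 0.2015] alpha 19.9 w 1.003 q [ 0.06  0.28  1.57 -0.    1.29 -0.28]
(0.556, 0.104, 0.12, 20) turn [ 0.0002  0.0011 -0.0005] nrow 1 shift [ 0.088 -0.117  4.075]
(0.556, 0.104, 0.009, 20) turn [0. 0. 0.] nrow 0 shift [0.   0.   5.55]
```

View pics/w1.png

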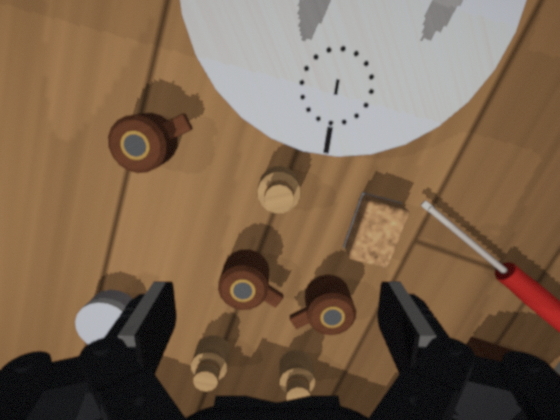

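The wrist view shows stub at (280,190), holders at (245,285), (330,312), (137,142), and the wheel at the top with mark B at (337,87). My stub blob included the wheel rim, so I'll tighten the search radius.

Run:
```python
from look import *
wblobs(.045,.058,(.556,.104),.03)
wblobs(.015,.033,(.556,.104),.03)
wblobs(.045,.058,(.552,-.108),.03)
```

```text
n 690 centroid [0.5588 0.1025] circle 0.559 0.1018 0.0129
n 726 centroid [0.5565 0.1083] circle 0.5588 0.1018 0.0201
n 456 centroid [ 0.5545 -0.1081] circle 0.5541 -0.1101 0.0138
```

{"name": "carry_out", "arguments": {
  "series": [
    [0,0,0.875,0,0,0],
    [0,0,0.875,0,0,0],
    [0,0,0.875,0,0,0],
    [0,0,0.875,0,0,0],
    [0,0,0.875,0,0,0],
    [0,0,0.875,0,0,0],
    [0,0,0.875,0,0,0],
    [0,0,0.875,0,0,0],
    [0,0,0.875,0,0,0],
    [0,0,0.875,0,0,0],
    [0,0,0.875,0,0,0],
    [0,0,0,0,0,0]
  ]
}}

```text
time_s: 4.3
eef_pos: [0.5522, 0.1078, 0.007]
tcp_rot: [0.573, 0.819, -0.002, -0.003]
wrist_force: [-0.6, -0.3, -0.4]
grip_width: 0.996
gripper_force: 0.0
```

{"name": "carry_out", "arguments": {
  "series": [
    [0,0,0,0,0,0],
    [0,0,0,0,0,0],
    [0,0,0,0,0,0],
    [0,0,0,0,0,0],
    [0,0,0,0,0,0],
    [0,0,0,0,0,0],
    [0,0,0,0,0,0],
    [0,0,0,0,0,0]
  ],
  "fingers": -1,
  "grip_force": 60
}}

```text
time_s: 4.97
eef_pos: [0.557, 0.1071, 0.0115]
tcp_rot: [0.574, 0.819, 0.001, 0.001]
wrist_force: [-0.3, 1.1, 5.9]
grip_width: 0.445
gripper_force: 60.4
```

Run:
```python
from look import *
a=chest(-.075)
plan([(.558,.103,.17,20),(*a,.17,84.4),(*a,.119,84.4)])
```

```text
t 4.97 tcp [0.557  0.1071 0.0115] alpha 20.0 w 0.445 q [ 0.07  0.47  1.82  0.    0.85 -0.28]
(0.558, 0.103, 0.17, 20) turn [ 0.001   0.0001 -0.0001] nrow 1 shift [-0.213 -0.022 -7.927]
(np.float64(0.4813576637388242), np.float64(-0.28028415162311604), 0.17, 84.4) turn [ 0.      0.     -0.3578] nrow 10 shift [  1.944 -19.447   0.   ]
(np.float64(0.4813576637388242), np.float64(-0.28028415162311604), 0.119, 84.4) turn [0. 0. 0.] nrow 0 shift [0.   0.   2.55]
```

```bash
cat >> h.py <<'E'
import json
def log(moves):
    """apply the rows I sent to the tracked commanded pose: [(n,[6 numbers]),...]"""
    d=json.load(open("pose.json"));p=np.array(d[0]);Q=R.from_quat(d[1])
    for n,r in moves:
        for _ in range(n): p=p+Q.apply(np.array(r[:3])*.02);Q=Q*R.from_rotvec(np.array(r[3:])*np.pi)
    json.dump([p.tolist(),Q.as_quat().tolist()],open("pose.json","w"))
def toolpose(s=None):
    d=json.load(open("pose.json"));T=np.eye(4);T[:3,:3]=R.from_quat(d[1]).as_matrix();T[:3,3]=d[0];return T
E
sed -i 's/print("t",round/print("meas",s["eef_pos"].round(4),"t",round/' h.py
python3 - <<'E'
from h import *
json.dump([[.208,.536,.231],[0.18433,0.982864,0,0]],open("pose.json","w"))
log([(7,[0,0,0,0,0,.0387]),(29,[-.9,.31,.05,0,0,0]),(11,[0,0,.875,0,0,0])])
a=chest(-.075)
plan([(.5555,.1068,.19,20),(*a,.19,84.4),(*a,.119,84.4)])
E
```

```text
meas [0.557  0.1071 0.0115] t 4.97 tcp [0.5554 0.1069 0.0095] alpha 20.0 w 0.445 q [ 0.07  0.47  1.82  0.    0.85 -0.28]
(0.5555, 0.1068, 0.19, 20) turn [ 0.  0. -0.] nrow 1 shift [-7.000e-03  0.000e+00 -9.025e+00]
(np.float64(0.4813576637388242), np.float64(-0.28028415162311604), 0.19, 84.4) turn [ 0.      0.     -0.3578] nrow 10 shift [  1.801 -19.624   0.   ]
(np.float64(0.4813576637388242), np.float64(-0.28028415162311604), 0.119, 84.4) turn [0. 0. 0.] nrow 0 shift [0.   0.   3.55]
```

{"name": "carry_out", "arguments": {
  "series": [
    [0,0,-1,0,0,0],
    [0,0,-1,0,0,0],
    [0,0,-1,0,0,0],
    [0,0,-1,0,0,0],
    [0,0,-1,0,0,0],
    [0,0,-1,0,0,0],
    [0,0,-1,0,0,0],
    [0,0,0,0,0,-0.0358],
    [0,0,0,0,0,-0.0358],
    [0,0,0,0,0,-0.0358],
    [0,0,0,0,0,-0.0358],
    [0,0,0,0,0,-0.0358]
  ]
}}

```text
time_s: 5.97
eef_pos: [0.5557, 0.1068, 0.1502]
tcp_rot: [0.321, 0.947, 0.0, 0.0]
wrist_force: [-0.2, -0.2, -0.7]
grip_width: 0.446
gripper_force: 60.3
```

{"name": "carry_out", "arguments": {
  "series": [
    [0,0,0,0,0,-0.0358],
    [0,0,0,0,0,-0.0358],
    [0,0,0,0,0,-0.0358],
    [0,0,0,0,0,-0.0358],
    [0,0,0,0,0,-0.0358],
    [0.09,-0.98,0,0,0,0],
    [0.09,-0.98,0,0,0,0],
    [0.09,-0.98,0,0,0,0],
    [0.09,-0.98,0,0,0,0],
    [0.09,-0.98,0,0,0,0],
    [0.09,-0.98,0,0,0,0],
    [0.09,-0.98,0,0,0,0]
  ]
}}

```text
time_s: 6.97
eef_pos: [0.5295, -0.0293, 0.1501]
tcp_rot: [0.049, 0.999, 0.0, 0.0]
wrist_force: [0.6, -0.8, -1.3]
grip_width: 0.444
gripper_force: 60.3
```

{"name": "carry_out", "arguments": {
  "series": [
    [0.09,-0.98,0,0,0,0],
    [0.09,-0.98,0,0,0,0],
    [0.09,-0.98,0,0,0,0],
    [0.09,-0.98,0,0,0,0],
    [0.09,-0.98,0,0,0,0],
    [0.09,-0.98,0,0,0,0],
    [0.09,-0.98,0,0,0,0],
    [0.09,-0.98,0,0,0,0],
    [0.09,-0.98,0,0,0,0],
    [0.09,-0.98,0,0,0,0],
    [0.09,-0.98,0,0,0,0],
    [0.09,-0.98,0,0,0,0]
  ]
}}

```text
time_s: 7.97
eef_pos: [0.4852, -0.2613, 0.1501]
tcp_rot: [0.049, 0.999, -0.0, 0.0]
wrist_force: [0.2, 0.2, -0.5]
grip_width: 0.446
gripper_force: 60.3
```

Run:
```python
from look import *
log([(7,[0,0,-1,0,0,0]),(10,[0,0,0,0,0,-.0358]),(19,[.09,-.98,0,0,0,0])])
c,P=wrist("pics/w2.png")
a=chest(-.075)
plan([(*a,.15,84.4),(*a,.1205,84.4)])
W=cloud(c,P)
# gate walls tops / deck as seen from here in chest frame
d=W[...,:2]-CH;cx,sx=np.cos(CY),np.sin(CY);X=d[...,0]*cx+d[...,1]*sx;Y=-d[...,0]*sx+d[...,1]*cx
s=(abs(W[...,2]-.118)<.005)&(abs(Y)<.06)&(X>-.15)&(X<.0);print("rail/deck z",np.percentile(W[s][:,2],[5,50,95]).round(4),"Y",Y[s].min(),Y[s].max())
for x in(-.02,.0,.02,.06,.1):
    s=(abs(W[...,2]-.16)<.006)&(abs(X-x)<.006)&(abs(Y)<.1);print(x,s.sum(),np.sort(Y[s])[[0,-1]] if s.sum() else "")
s=(abs(W[...,2]-.110)<.004)&(X>-.14)&(X<-.02)&(abs(Y)<.04);print("deck",s.sum(),np.median(W[s][:,2]))
```

```text
meas [ 0.4851 -0.2654  0.1502] t 8.02 tcp [ 0.4853 -0.2604  0.1495] alpha 84.4 w 0.448 q [-0.62  0.3   1.68 -0.    1.16 -2.09]
(np.float64(0.4813576637388242), np.float64(-0.28028415162311604), 0.15, 84.4) turn [0.     0.     0.0002] nrow 1 shift [ 0.098 -1.009 -0.025]
(np.float64(0.4813576637388242), np.float64(-0.28028415162311604), 0.1205, 84.4) turn [0. 0. 0.] nrow 0 shift [0.    0.    1.475]
rail/deck z [0.1159 0.1177 0.1189] Y -0.04659888582215017 0.04803030128034523
-0.02 0 
0.0 116 [-0.04749385 -0.03944453]
0.02 0 
0.06 0 
0.1 0 
deck 16641 0.10974393018771722
```

View pics/w2.png

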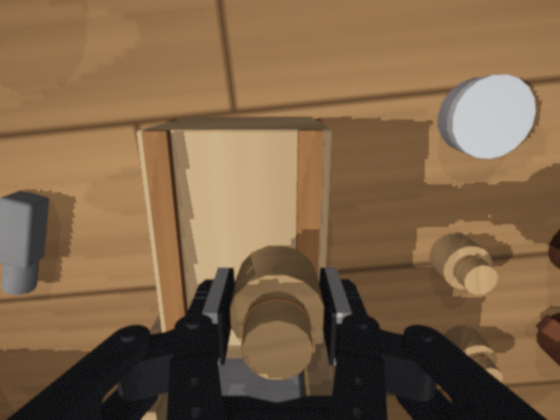

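The stub is held upright between the pads at (275,320), over the deck between the rails. The far end of the picture is the slide's open end. I'll set it down, back off, narrow the fingers and push.

{"name": "carry_out", "arguments": {
  "series": [
    [0.05,-0.5,0,0,0,0],
    [0.05,-0.5,0,0,0,0],
    [0,0,0,0,0,0],
    [0,0,0.4,0,0,0],
    [0,0,0.4,0,0,0],
    [0,0,0.4,0,0,0],
    [0,0,0.3,0,0,0],
    [0,0,0,0,0,0],
    [0,0,0,0,0,0]
  ]
}}

```text
time_s: 8.77
eef_pos: [0.4813, -0.2791, 0.1214]
tcp_rot: [0.048, 0.999, 0.0, -0.0]
wrist_force: [-4.6, 3.5, 15.2]
grip_width: 0.441
gripper_force: 61.8
```

{"name": "carry_out", "arguments": {
  "series": [
    [0,0,0,0,0,0],
    [0,0,0,0,0,0],
    [0,0,0,0,0,0],
    [0,0,0,0,0,0],
    [0,0,0,0,0,0],
    [0.38,0,0,0,0,0],
    [0.38,0,0,0,0,0],
    [0.38,0,0,0,0,0],
    [0.38,0,0,0,0,0],
    [0.38,0,0,0,0,0]
  ],
  "fingers": 0.32
}}

```text
time_s: 9.6
eef_pos: [0.4427, -0.2763, 0.1198]
tcp_rot: [0.049, 0.999, 0.0, -0.0]
wrist_force: [-1.0, -0.3, -0.3]
grip_width: 0.662
gripper_force: 0.0
```

{"name": "carry_out", "arguments": {
  "series": [
    [0,0,0,0,0,0],
    [0,0,0,0,0,0],
    [0,0,0,0,0,0],
    [0,0,0,0,0,0],
    [0,0,0,0,0,0],
    [0,0,0.17,0,0,0],
    [0,0,0,0,0,0]
  ],
  "fingers": -0.53
}}

```text
time_s: 10.18
eef_pos: [0.4438, -0.2762, 0.1157]
tcp_rot: [0.048, 0.999, 0.0, -0.0]
wrist_force: [-0.9, 0.7, -1.1]
grip_width: 0.233
gripper_force: 0.0
```

Run:
```python
from look import *
log([(2,[.05,-.5,0,0,0,0]),(1,[0,0,1.5,0,0,0]),(5,[.38,0,0,0,0,0]),(1,[0,0,.17,0,0,0])])
c=top_stubs();W=cloud(c,c["pose"])
plan([(*chest(.04),.117,84.4)])
a=cv2.resize(c["img"][110:300,350:470],None,fx=3,fy=3);b=cv2.resize(imaging.capture("scene")["img"][120:300,60:260],(420,378))
h=np.zeros((570,780,3),np.uint8);h[:570,:360]=a;h[:378,360:780]=b
cv2.imwrite("pics/c3.png",h[:,:,::-1])
```

```text
475 zt 0.033 [0.6608 0.0973] val 206.0
406 zt 0.044 [0.6491 0.0048] val 130.0
224 zt 0.051 [ 0.6509 -0.0946] val 191.0
402 zt 0.044 [0.5558 0.0034] val 132.0
222 zt 0.051 [ 0.552  -0.1084] val 199.0
502 zt 0.03 [ 0.4335 -0.0968] val 209.0
419 zt 0.045 [0.427  0.1042] val 103.0
meas [ 0.4438 -0.2762  0.1159] t 10.23 tcp [ 0.4435 -0.2764  0.1161] alpha 84.4 w 0.236 q [-0.69  0.29  1.79  0.    1.06 -2.16]
(np.float64(0.5958092460059605), np.float64(-0.29150178580100483), 0.117, 84.4) turn [0.     0.     0.0002] nrow 1 shift [-7.651 -0.008 -0.045]
```

View pics/c3.png

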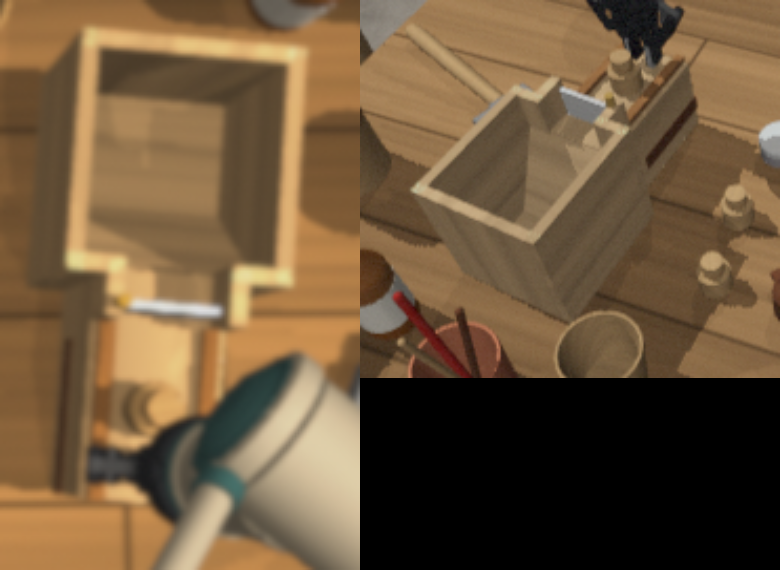

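The stub stands on the slide at crop (150,405), with the fingers behind it and the gate shut. Now I'll push.

{"name": "carry_out", "arguments": {
  "series": [
    [-0.4,0,0,0,0,0],
    [-0.4,0,0,0,0,0],
    [-0.4,0,0,0,0,0],
    [-0.4,0,0,0,0,0],
    [-0.4,0,0,0,0,0],
    [-0.4,0,0,0,0,0],
    [-0.4,0,0,0,0,0],
    [-0.4,0,0,0,0,0],
    [-0.4,0,0,0,0,0],
    [-0.4,0,0,0,0,0],
    [-0.4,0,0,0,0,0],
    [-0.4,0,0,0,0,0]
  ]
}}

```text
time_s: 11.28
eef_pos: [0.5386, -0.2859, 0.1162]
tcp_rot: [0.048, 0.999, -0.0, -0.002]
wrist_force: [-4.5, -1.0, 3.2]
grip_width: 0.238
gripper_force: 2.6
```

{"name": "carry_out", "arguments": {
  "series": [
    [-0.4,0,0,0,0,0],
    [-0.4,0,0,0,0,0],
    [-0.4,0,0,0,0,0],
    [-0.4,0,0,0,0,0],
    [-0.4,0,0,0,0,0],
    [-0.4,0,0,0,0,0],
    [-0.4,0,0,0,0,0],
    [-0.4,0,0,0,0,0],
    [0,0,0,0,0,0],
    [0,0,0,0,0,0]
  ]
}}

```text
time_s: 12.12
eef_pos: [0.6057, -0.2927, 0.1171]
tcp_rot: [0.049, 0.999, -0.001, 0.003]
wrist_force: [1.5, -3.0, 4.3]
grip_width: 0.238
gripper_force: 2.3
```

Run:
```python
from look import *
log([(20,[-.4,0,0,0,0,0])])
plan([(*chest(-.09),.117,84.4),(*chest(-.09),.2,84.4)])
c=imaging.capture("top")
a=cv2.resize(c["img"][110:300,350:470],None,fx=3,fy=3);b=cv2.resize(imaging.capture("scene")["img"][120:300,60:260],(420,378))
h=np.zeros((570,780,3),np.uint8);h[:570,:360]=a;h[:378,360:780]=b
cv2.imwrite("pics/c4.png",h[:,:,::-1])
```

```text
meas [ 0.6057 -0.2927  0.1171] t 12.12 tcp [ 0.6028 -0.2919  0.1161] alpha 84.4 w 0.238 q [-0.55  0.49  1.45  0.    1.19 -2.03]
(np.float64(0.4664291964865891), np.float64(-0.2788209819477392), 0.117, 84.4) turn [0.     0.     0.0002] nrow 1 shift [ 6.849 -0.013 -0.045]
(np.float64(0.4664291964865891), np.float64(-0.2788209819477392), 0.2, 84.4) turn [0. 0. 0.] nrow 0 shift [ 0.    0.   -4.15]
```

View pics/c4.png

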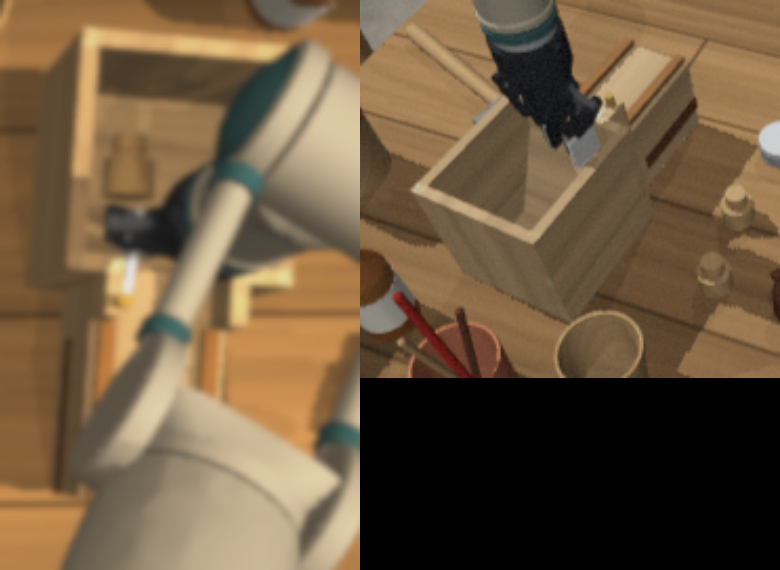

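The stub lies in the bin at crop (130,165), and the gate is resting on the fingers. I'll retract.

{"name": "carry_out", "arguments": {
  "series": [
    [0.75,0,0,0,0,0],
    [0.75,0,0,0,0,0],
    [0.75,0,0,0,0,0],
    [0.75,0,0,0,0,0],
    [0.75,0,0,0,0,0],
    [0.75,0,0,0,0,0],
    [0.75,0,0,0,0,0],
    [0.75,0,0,0,0,0],
    [0.75,0,0,0,0,0],
    [0,0,-1,0,0,0],
    [0,0,-1,0,0,0],
    [0,0,-1,0,0,0]
  ]
}}

```text
time_s: 13.22
eef_pos: [0.4675, -0.2772, 0.1759]
tcp_rot: [0.049, 0.999, 0.002, -0.001]
wrist_force: [0.3, -0.8, -0.4]
grip_width: 0.237
gripper_force: 0.0
```

Run:
```python
from look import *
log([(9,[.75,0,0,0,0,0]),(3,[0,0,-1,0,0,0])])
c=top_stubs();W=cloud(c,c["pose"])
d=W[...,:2]-CH;cx,sx=np.cos(CY),np.sin(CY);X=d[...,0]*cx+d[...,1]*sx;Y=-d[...,0]*sx+d[...,1]*cx
hsv=cv2.cvtColor(c["img"],cv2.COLOR_RGB2HSV)
s=(hsv[...,1]<60)&(hsv[...,2]>150)&(abs(X)<.09)&(abs(Y)<.05)&(W[...,2]>.12);print("gate px",s.sum(),X[s].mean() if s.sum() else "",Y[s].min() if s.sum() else "",Y[s].max() if s.sum() else "", np.polyfit(Y[s],X[s],1) if s.sum()>5 else "")
plan([(.552,-.108,.176,84.4),(.552,-.108,.0095,84.4)])
```

```text
473 zt 0.034 [0.6607 0.0972] val 208.0
402 zt 0.044 [0.6493 0.0048] val 130.0
225 zt 0.051 [ 0.6512 -0.0946] val 190.0
399 zt 0.044 [0.5559 0.0033] val 128.0
222 zt 0.051 [ 0.552 -0.108] val 199.0
501 zt 0.031 [ 0.4336 -0.0969] val 231.0
415 zt 0.044 [0.427  0.1043] val 128.0
gate px 93 -0.0009710329718576941 -0.03922603267891226 0.03007460746241478 [-0.03133084 -0.00105232]
meas [ 0.4699 -0.279   0.1803] t 13.27 tcp [ 0.4684 -0.2788  0.1761] alpha 84.4 w 0.233 q [-0.66  0.26  1.65  0.    1.22 -2.14]
(0.552, -0.108, 0.176, 84.4) turn [0.     0.     0.0002] nrow 1 shift [-3.326e+00  8.909e+00  5.000e-03]
(0.552, -0.108, 0.0095, 84.4) turn [0. 0. 0.] nrow 0 shift [0.    0.    8.325]
```

{"name": "carry_out", "arguments": {
  "series": [
    [-0.37,0.99,0,0,0,0],
    [-0.37,0.99,0,0,0,0],
    [-0.37,0.99,0,0,0,0],
    [-0.37,0.99,0,0,0,0],
    [-0.37,0.99,0,0,0,0],
    [-0.37,0.99,0,0,0,0],
    [-0.37,0.99,0,0,0,0],
    [-0.37,0.99,0,0,0,0],
    [-0.37,0.99,0,0,0,0],
    [0,0,0.925,0,0,0],
    [0,0,0.925,0,0,0],
    [0,0,0.925,0,0,0]
  ],
  "fingers": 1
}}

```text
time_s: 14.27
eef_pos: [0.5517, -0.1064, 0.1195]
tcp_rot: [0.048, 0.999, 0.001, -0.0]
wrist_force: [0.0, -0.0, -0.3]
grip_width: 0.995
gripper_force: 0.0
```

{"name": "carry_out", "arguments": {
  "series": [
    [0,0,0.925,0,0,0],
    [0,0,0.925,0,0,0],
    [0,0,0.925,0,0,0],
    [0,0,0.925,0,0,0],
    [0,0,0.925,0,0,0],
    [0,0,0.925,0,0,0],
    [0,0,0,0,0,0]
  ]
}}

```text
time_s: 14.85
eef_pos: [0.5484, -0.1062, 0.0059]
tcp_rot: [0.049, 0.999, 0.002, -0.004]
wrist_force: [-0.0, -0.2, -0.5]
grip_width: 1.0
gripper_force: 0.0
```

{"name": "carry_out", "arguments": {
  "series": [
    [0,0,0,0,0,0],
    [0,0,0,0,0,0],
    [0,0,0,0,0,0],
    [0,0,0,0,0,0],
    [0,0,0,0,0,0],
    [0,0,0,0,0,0],
    [0,0,0,0,0,0],
    [0,0,0,0,0,0]
  ],
  "fingers": -1
}}

```text
time_s: 15.52
eef_pos: [0.5535, -0.1083, 0.0114]
tcp_rot: [0.049, 0.999, -0.0, 0.002]
wrist_force: [-0.2, 0.5, 6.2]
grip_width: 0.445
gripper_force: 60.4
```

Run:
```python
from look import *
log([(9,[-.37,.99,0,0,0,0]),(9,[0,0,.925,0,0,0])])
a=chest(-.075);plan([(.552,-.108,.1495,84.4),(*a,.1495,84.4)])
```

```text
meas [ 0.5535 -0.1083  0.0114] t 15.52 tcp [ 0.552  -0.1079  0.0096] alpha 84.4 w 0.445 q [-0.32  0.47  1.83  0.    0.85 -1.79]
(0.552, -0.108, 0.1495, 84.4) turn [0.     0.     0.0002] nrow 1 shift [-1.000e-03 -3.000e-03 -6.995e+00]
(np.float64(0.4813576637388242), np.float64(-0.28028415162311604), 0.1495, 84.4) turn [0. 0. 0.] nrow 0 shift [ 2.675 -8.918  0.   ]
```

{"name": "carry_out", "arguments": {
  "series": [
    [0,0,-1,0,0,0],
    [0,0,-1,0,0,0],
    [0,0,-1,0,0,0],
    [0,0,-1,0,0,0],
    [0,0,-1,0,0,0],
    [0,0,-1,0,0,0],
    [0,0,-1,0,0,0],
    [0.3,-0.99,0,0,0,0],
    [0.3,-0.99,0,0,0,0],
    [0.3,-0.99,0,0,0,0],
    [0.3,-0.99,0,0,0,0],
    [0.3,-0.99,0,0,0,0]
  ]
}}

```text
time_s: 16.52
eef_pos: [0.5123, -0.2042, 0.1502]
tcp_rot: [0.048, 0.999, -0.0, 0.0]
wrist_force: [0.7, 0.1, -0.2]
grip_width: 0.445
gripper_force: 62.1
```

{"name": "carry_out", "arguments": {
  "series": [
    [0.3,-0.99,0,0,0,0],
    [0.3,-0.99,0,0,0,0],
    [0.3,-0.99,0,0,0,0],
    [0.3,-0.99,0,0,0,0],
    [0,0,0,0,0,0],
    [0,0,0,0,0,0]
  ]
}}

```text
time_s: 17.02
eef_pos: [0.4809, -0.2807, 0.15]
tcp_rot: [0.05, 0.999, 0.0, 0.0]
wrist_force: [-0.1, 0.4, -0.2]
grip_width: 0.44
gripper_force: 62.1
```

```bash
cat >> look.py <<'E'
def held(z,save=None):
    """points in front of the pads: height profile of what is held (tool frame z below TCP is positive)"""
    c,P=wrist(save);W=cloud(c,P);T=toolpose();q=(W-T[:3,3])@T[:3,:3]
    s=(abs(q[...,1])<.012)&(abs(q[...,0])<.03)&(abs(q[...,2])<.05)
    if s.sum()<20: print("held: none",s.sum());return
    print("held n",s.sum(),"x",np.percentile(q[s][:,0],[2,98]).round(3),"y",q[s][:,1].mean().round(3),"z",np.percentile(q[s][:,2],[2,98]).round(3))
E
python3 - <<'E'
from look import *
log([(7,[0,0,-1,0,0,0]),(9,[.3,-.99,0,0,0,0])])
held(.1);plan([(*chest(-.075),.1205,84.4)])
E
```

```text
held n 9611 x [-0.012  0.027] y -0.0 z [-0.04  0.04]
meas [ 0.4811 -0.2799  0.1499] t 17.07 tcp [ 0.481  -0.2801  0.1496] alpha 84.4 w 0.444 q [-0.65  0.31  1.67  0.    1.16 -2.13]
(np.float64(0.4813576637388242), np.float64(-0.28028415162311604), 0.1205, 84.4) turn [0.     0.     0.0002] nrow 1 shift [-0.021 -0.009  1.455]
```

Held at the same height as before, with the tenon top 40 mm above the TCP. I'll set it down, back off and narrow the fingers.

{"name": "carry_out", "arguments": {
  "series": [
    [0,0,0.4,0,0,0],
    [0,0,0.4,0,0,0],
    [0,0,0.4,0,0,0],
    [0,0,0.25,0,0,0],
    [0,0,0,0,0,0],
    [0,0,0,0,0,0]
  ]
}}

```text
time_s: 17.57
eef_pos: [0.4809, -0.2789, 0.1215]
tcp_rot: [0.048, 0.999, 0.001, -0.001]
wrist_force: [-3.0, 3.5, 9.4]
grip_width: 0.442
gripper_force: 63.2
```

{"name": "carry_out", "arguments": {
  "series": [
    [0,0,0,0,0,0],
    [0,0,0,0,0,0],
    [0,0,0,0,0,0],
    [0,0,0,0,0,0],
    [0,0,0,0,0,0],
    [0.38,0,0,0,0,0],
    [0.38,0,0,0,0,0],
    [0.38,0,0,0,0,0],
    [0.38,0,0,0,0,0],
    [0.38,0,0,0,0,0]
  ],
  "fingers": 0.32
}}

```text
time_s: 18.4
eef_pos: [0.4423, -0.2762, 0.1209]
tcp_rot: [0.049, 0.999, 0.0, -0.0]
wrist_force: [0.7, -0.2, 0.1]
grip_width: 0.661
gripper_force: 0.0
```

{"name": "carry_out", "arguments": {
  "series": [
    [0,0,0,0,0,0],
    [0,0,0,0,0,0],
    [0,0,0,0,0,0],
    [0,0,0,0,0,0],
    [0,0,0,0,0,0],
    [0,0,0.2,0,0,0],
    [0,0,0,0,0,0]
  ],
  "fingers": -0.53
}}

```text
time_s: 18.98
eef_pos: [0.4434, -0.2761, 0.1162]
tcp_rot: [0.048, 0.999, 0.0, -0.0]
wrist_force: [-0.5, 0.5, 0.1]
grip_width: 0.239
gripper_force: 0.0
```

```bash
cat >> look.py <<'E'
def onslide():
    c=imaging.capture("scene");W=cloud(c,c["pose"]);q=W-[*CH,0];X=q[...,0]*np.cos(CY)+q[...,1]*np.sin(CY);Y=-q[...,0]*np.sin(CY)+q[...,1]*np.cos(CY)
    hsv=cv2.cvtColor(c["img"],cv2.COLOR_RGB2HSV)
    s=(X>-.14)&(X<-.02)&(abs(Y)<.032)&(W[...,2]>.15)&(W[...,2]<.165)&(hsv[...,1]>60)
    print("slide top n",s.sum(),*( (X[s].mean().round(4),Y[s].mean().round(4),W[s][:,2].max().round(4)) if s.sum() else ()))
def gate():
    c=imaging.capture("top");W=cloud(c,c["pose"]);q=W-[*CH,0];X=q[...,0]*np.cos(CY)+q[...,1]*np.sin(CY);Y=-q[...,0]*np.sin(CY)+q[...,1]*np.cos(CY)
    hsv=cv2.cvtColor(c["img"],cv2.COLOR_RGB2HSV)
    s=(hsv[...,1]<60)&(hsv[...,2]>150)&(abs(X)<.09)&(abs(Y)<.05)&(W[...,2]>.12);print("gate px",s.sum(),np.polyfit(Y[s],X[s],1) if s.sum()>5 else "")
E
python3 - <<'E'
from look import *
log([(1,[0,0,1.45,0,0,0]),(5,[.38,0,0,0,0,0]),(1,[0,0,.2,0,0,0])])
onslide();plan([(*chest(.045),.117,84.4)])
E
```

```text
slide top n 105 -0.076 0.0015 0.165
meas [ 0.4433 -0.2762  0.1163] t 19.03 tcp [ 0.4431 -0.2764  0.1166] alpha 84.4 w 0.233 q [-0.69  0.29  1.79  0.    1.06 -2.16]
(np.float64(0.6007854017567056), np.float64(-0.2919895090261304), 0.117, 84.4) turn [0.     0.     0.0002] nrow 1 shift [-7.921 -0.008 -0.02 ]
```

{"name": "carry_out", "arguments": {
  "series": [
    [-0.4,0,0,0,0,0],
    [-0.4,0,0,0,0,0],
    [-0.4,0,0,0,0,0],
    [-0.4,0,0,0,0,0],
    [-0.4,0,0,0,0,0],
    [-0.4,0,0,0,0,0],
    [-0.4,0,0,0,0,0],
    [-0.4,0,0,0,0,0],
    [-0.4,0,0,0,0,0],
    [-0.4,0,0,0,0,0],
    [-0.4,0,0,0,0,0],
    [-0.4,0,0,0,0,0]
  ]
}}

```text
time_s: 20.03
eef_pos: [0.5382, -0.2859, 0.1167]
tcp_rot: [0.048, 0.999, -0.0, -0.002]
wrist_force: [-5.9, -1.4, 2.2]
grip_width: 0.23
gripper_force: 2.6
```

{"name": "carry_out", "arguments": {
  "series": [
    [-0.4,0,0,0,0,0],
    [-0.4,0,0,0,0,0],
    [-0.4,0,0,0,0,0],
    [-0.4,0,0,0,0,0],
    [-0.4,0,0,0,0,0],
    [-0.4,0,0,0,0,0],
    [-0.4,0,0,0,0,0],
    [-0.4,0,0,0,0,0],
    [0,0,0,0,0,0],
    [0,0,0,0,0,0]
  ]
}}

```text
time_s: 20.87
eef_pos: [0.6053, -0.2927, 0.1176]
tcp_rot: [0.049, 0.999, -0.001, 0.003]
wrist_force: [1.8, -2.8, 4.0]
grip_width: 0.234
gripper_force: 2.1
```

{"name": "carry_out", "arguments": {
  "series": [
    [0.75,0,0,0,0,0],
    [0.75,0,0,0,0,0],
    [0.75,0,0,0,0,0],
    [0.75,0,0,0,0,0],
    [0.75,0,0,0,0,0],
    [0.75,0,0,0,0,0],
    [0.75,0,0,0,0,0],
    [0.75,0,0,0,0,0],
    [0.75,0,0,0,0,0],
    [0,0,-1,0,0,0],
    [0,0,-1,0,0,0],
    [0,0,-1,0,0,0]
  ]
}}

```text
time_s: 21.87
eef_pos: [0.468, -0.2776, 0.1767]
tcp_rot: [0.049, 0.999, 0.001, -0.0]
wrist_force: [-0.2, -0.9, -0.3]
grip_width: 0.23
gripper_force: 0.0
```

Run:
```python
from look import *
log([(20,[-.4,0,0,0,0,0]),(9,[.75,0,0,0,0,0]),(3,[0,0,-1,0,0,0])])
top_stubs();gate();onslide();plan([(.6512,-.0946,.1766,84.4),(.6512,-.0946,.0096,84.4)])
```

```text
470 zt 0.033 [0.6604 0.0973] val 208.0
408 zt 0.044 [0.6492 0.0048] val 130.0
226 zt 0.051 [ 0.651  -0.0946] val 190.0
401 zt 0.044 [0.5559 0.0034] val 128.0
494 zt 0.031 [ 0.4335 -0.0969] val 231.0
417 zt 0.044 [0.427  0.1042] val 128.0
gate px 95 [-0.09214754 -0.0013439 ]
slide top n 0
meas [ 0.4695 -0.2788  0.1779] t 22.02 tcp [ 0.468  -0.2788  0.1766] alpha 84.4 w 0.235 q [-0.66  0.27  1.66  0.    1.22 -2.14]
(0.6512, -0.0946, 0.1766, 84.4) turn [0.     0.     0.0002] nrow 1 shift [-8.217 10.06  -0.   ]
(0.6512, -0.0946, 0.0096, 84.4) turn [0. 0. 0.] nrow 0 shift [0.   0.   8.35]
```

{"name": "carry_out", "arguments": {
  "series": [
    [-0.75,0.915,0,0,0,0],
    [-0.75,0.915,0,0,0,0],
    [-0.75,0.915,0,0,0,0],
    [-0.75,0.915,0,0,0,0],
    [-0.75,0.915,0,0,0,0],
    [-0.75,0.915,0,0,0,0],
    [-0.75,0.915,0,0,0,0],
    [-0.75,0.915,0,0,0,0],
    [-0.75,0.915,0,0,0,0],
    [-0.75,0.915,0,0,0,0],
    [-0.75,0.915,0,0,0,0]
  ],
  "fingers": 1
}}

```text
time_s: 22.93
eef_pos: [0.652, -0.0927, 0.1746]
tcp_rot: [0.048, 0.999, 0.001, -0.002]
wrist_force: [1.0, 0.3, -1.1]
grip_width: 0.998
gripper_force: 0.0
```

{"name": "carry_out", "arguments": {
  "series": [
    [0,0,0.835,0,0,0],
    [0,0,0.835,0,0,0],
    [0,0,0.835,0,0,0],
    [0,0,0.835,0,0,0],
    [0,0,0.835,0,0,0],
    [0,0,0.835,0,0,0],
    [0,0,0.835,0,0,0],
    [0,0,0.835,0,0,0],
    [0,0,0.835,0,0,0],
    [0,0,0.835,0,0,0],
    [0,0,0,0,0,0]
  ]
}}

```text
time_s: 23.85
eef_pos: [0.6481, -0.093, 0.0045]
tcp_rot: [0.049, 0.999, 0.001, -0.005]
wrist_force: [-0.9, 0.4, -1.4]
grip_width: 1.002
gripper_force: 0.0
```

{"name": "carry_out", "arguments": {
  "series": [
    [0,0,0,0,0,0],
    [0,0,0,0,0,0],
    [0,0,0,0,0,0],
    [0,0,0,0,0,0],
    [0,0,0,0,0,0],
    [0,0,0,0,0,0],
    [0,0,0,0,0,0],
    [0,0,0,0,0,0]
  ],
  "fingers": -1
}}

```text
time_s: 24.52
eef_pos: [0.6532, -0.0947, 0.0114]
tcp_rot: [0.049, 0.999, -0.0, 0.001]
wrist_force: [-1.4, 0.8, 6.5]
grip_width: 0.445
gripper_force: 60.6
```

Run:
```python
from look import *
log([(11,[-.75,.915,0,0,0,0]),(10,[0,0,.835,0,0,0])])
gate()
a=chest(-.075);plan([(.651,-.0946,.1496,84.4),(*a,.1496,84.4)])
```

```text
gate px 88 [-0.03780068 -0.00035588]
meas [ 0.6532 -0.0947  0.0114] t 24.57 tcp [ 0.6518 -0.0945  0.0096] alpha 84.4 w 0.441 q [-0.25  0.58  1.6   0.    0.96 -1.72]
(0.651, -0.0946, 0.1496, 84.4) turn [0.     0.     0.0002] nrow 1 shift [ 0.037 -0.011 -7.   ]
(np.float64(0.4813576637388242), np.float64(-0.28028415162311604), 0.1496, 84.4) turn [0. 0. 0.] nrow 0 shift [  7.536 -10.068   0.   ]
```

The gate is shut again. I'll route the carry in an L, to stay clear of the gate wall's corner.

{"name": "carry_out", "arguments": {
  "series": [
    [0,0,-1,0,0,0],
    [0,0,-1,0,0,0],
    [0,0,-1,0,0,0],
    [0,0,-1,0,0,0],
    [0,0,-1,0,0,0],
    [0,0,-1,0,0,0],
    [0,0,-1,0,0,0],
    [0.945,0,0,0,0,0],
    [0.945,0,0,0,0,0],
    [0.945,0,0,0,0,0],
    [0.945,0,0,0,0,0],
    [0.945,0,0,0,0,0]
  ]
}}

```text
time_s: 25.57
eef_pos: [0.5567, -0.0851, 0.1496]
tcp_rot: [0.049, 0.999, 0.0, -0.0]
wrist_force: [0.1, -0.4, -0.8]
grip_width: 0.44
gripper_force: 60.3
```

{"name": "carry_out", "arguments": {
  "series": [
    [0.945,0,0,0,0,0],
    [0.945,0,0,0,0,0],
    [0.945,0,0,0,0,0],
    [0,-0.915,0,0,0,0],
    [0,-0.915,0,0,0,0],
    [0,-0.915,0,0,0,0],
    [0,-0.915,0,0,0,0],
    [0,-0.915,0,0,0,0],
    [0,-0.915,0,0,0,0],
    [0,-0.915,0,0,0,0],
    [0,-0.915,0,0,0,0],
    [0,-0.915,0,0,0,0]
  ]
}}

```text
time_s: 26.57
eef_pos: [0.4851, -0.2445, 0.1497]
tcp_rot: [0.049, 0.999, 0.0, -0.0]
wrist_force: [0.2, -0.4, -0.5]
grip_width: 0.446
gripper_force: 60.3
```

{"name": "carry_out", "arguments": {
  "series": [
    [0,-0.915,0,0,0,0],
    [0,-0.915,0,0,0,0],
    [0,0,0,0,0,0],
    [0,0,0,0,0,0]
  ]
}}

```text
time_s: 26.9
eef_pos: [0.4817, -0.2805, 0.1495]
tcp_rot: [0.049, 0.999, 0.0, -0.0]
wrist_force: [-0.9, 1.0, -0.6]
grip_width: 0.444
gripper_force: 60.4
```

Run:
```python
from look import *
log([(7,[0,0,-1,0,0,0]),(8,[.945,0,0,0,0,0]),(11,[0,-.915,0,0,0,0])])
held(.1);plan([(*chest(-.075),.1205,84.4)])
```

```text
held n 9531 x [-0.011  0.028] y -0.0 z [-0.04  0.04]
meas [ 0.4817 -0.2796  0.1495] t 26.95 tcp [ 0.4818 -0.2801  0.1496] alpha 84.4 w 0.444 q [-0.65  0.31  1.67  0.    1.16 -2.12]
(np.float64(0.4813576637388242), np.float64(-0.28028415162311604), 0.1205, 84.4) turn [0.     0.     0.0002] nrow 1 shift [ 0.019 -0.009  1.455]
```

{"name": "carry_out", "arguments": {
  "series": [
    [0,0,0.4,0,0,0],
    [0,0,0.4,0,0,0],
    [0,0,0.4,0,0,0],
    [0,0,0.25,0,0,0],
    [0,0,0,0,0,0],
    [0,0,0,0,0,0]
  ]
}}

```text
time_s: 27.45
eef_pos: [0.4815, -0.2789, 0.1214]
tcp_rot: [0.048, 0.999, 0.001, -0.001]
wrist_force: [-2.9, 2.5, 7.2]
grip_width: 0.445
gripper_force: 61.0
```

{"name": "carry_out", "arguments": {
  "series": [
    [0,0,0,0,0,0],
    [0,0,0,0,0,0],
    [0,0,0,0,0,0],
    [0,0,0,0,0,0],
    [0,0,0,0,0,0],
    [0.38,0,0,0,0,0],
    [0.38,0,0,0,0,0],
    [0.38,0,0,0,0,0],
    [0.38,0,0,0,0,0],
    [0.38,0,0,0,0,0]
  ],
  "fingers": 0.32
}}

```text
time_s: 28.28
eef_pos: [0.4431, -0.2763, 0.1209]
tcp_rot: [0.049, 0.999, 0.0, -0.0]
wrist_force: [0.3, 0.6, -0.1]
grip_width: 0.665
gripper_force: 0.0
```

{"name": "carry_out", "arguments": {
  "series": [
    [0,0,0,0,0,0],
    [0,0,0,0,0,0],
    [0,0,0,0,0,0],
    [0,0,0,0,0,0],
    [0,0,0,0,0,0],
    [0,0,0.2,0,0,0],
    [0,0,0,0,0,0]
  ],
  "fingers": -0.53
}}

```text
time_s: 28.87
eef_pos: [0.4442, -0.2762, 0.1161]
tcp_rot: [0.048, 0.999, 0.0, -0.0]
wrist_force: [-0.2, 0.7, -0.3]
grip_width: 0.231
gripper_force: 0.0
```

Run:
```python
from look import *
log([(1,[0,0,1.45,0,0,0]),(5,[.38,0,0,0,0,0]),(1,[0,0,.2,0,0,0])])
onslide();plan([(*chest(.045),.117,84.4)])
```

```text
slide top n 101 -0.0755 0.0026 0.1648
meas [ 0.4441 -0.2762  0.1163] t 28.92 tcp [ 0.4439 -0.2765  0.1166] alpha 84.4 w 0.236 q [-0.69  0.29  1.79  0.    1.06 -2.16]
(np.float64(0.6007854017567056), np.float64(-0.2919895090261304), 0.117, 84.4) turn [0.     0.     0.0002] nrow 1 shift [-7.881 -0.008 -0.02 ]
```

{"name": "carry_out", "arguments": {
  "series": [
    [-0.4,0,0,0,0,0],
    [-0.4,0,0,0,0,0],
    [-0.4,0,0,0,0,0],
    [-0.4,0,0,0,0,0],
    [-0.4,0,0,0,0,0],
    [-0.4,0,0,0,0,0],
    [-0.4,0,0,0,0,0],
    [-0.4,0,0,0,0,0],
    [-0.4,0,0,0,0,0],
    [-0.4,0,0,0,0,0],
    [-0.4,0,0,0,0,0],
    [-0.4,0,0,0,0,0]
  ]
}}

```text
time_s: 29.92
eef_pos: [0.539, -0.286, 0.1167]
tcp_rot: [0.048, 0.999, -0.0, -0.002]
wrist_force: [-5.3, -1.0, 1.7]
grip_width: 0.236
gripper_force: 2.6
```

{"name": "carry_out", "arguments": {
  "series": [
    [-0.4,0,0,0,0,0],
    [-0.4,0,0,0,0,0],
    [-0.4,0,0,0,0,0],
    [-0.4,0,0,0,0,0],
    [-0.4,0,0,0,0,0],
    [-0.4,0,0,0,0,0],
    [-0.4,0,0,0,0,0],
    [-0.4,0,0,0,0,0],
    [0,0,0,0,0,0],
    [0,0,0,0,0,0]
  ]
}}

```text
time_s: 30.75
eef_pos: [0.6061, -0.2927, 0.1175]
tcp_rot: [0.049, 0.999, -0.001, 0.002]
wrist_force: [2.2, -2.0, 3.0]
grip_width: 0.234
gripper_force: 2.1
```

{"name": "carry_out", "arguments": {
  "series": [
    [0.75,0,0,0,0,0],
    [0.75,0,0,0,0,0],
    [0.75,0,0,0,0,0],
    [0.75,0,0,0,0,0],
    [0.75,0,0,0,0,0],
    [0.75,0,0,0,0,0],
    [0.75,0,0,0,0,0],
    [0.75,0,0,0,0,0],
    [0.75,0,0,0,0,0],
    [0,0,-1,0,0,0],
    [0,0,-1,0,0,0],
    [0,0,-1,0,0,0]
  ]
}}

```text
time_s: 31.75
eef_pos: [0.4688, -0.2777, 0.1767]
tcp_rot: [0.049, 0.999, 0.001, -0.0]
wrist_force: [0.3, -0.6, 0.7]
grip_width: 0.239
gripper_force: 0.0
```

Run:
```python
from look import *
log([(20,[-.4,0,0,0,0,0]),(9,[.75,0,0,0,0,0]),(3,[0,0,-1,0,0,0])])
c=top_stubs();gate();onslide()
b=cv2.resize(c["img"][110:300,350:470],None,fx=3,fy=3);cv2.imwrite("pics/c5.png",b[:,:,::-1])
plan([(.5559,.0034,.20,74.7),(.6492,.0048,.20,-39),(.6492,.0048,.20,141)])
```

```text
477 zt 0.033 [0.6606 0.0972] val 207.0
401 zt 0.044 [0.6492 0.0049] val 130.0
394 zt 0.045 [0.5559 0.0034] val 127.0
502 zt 0.031 [ 0.4336 -0.0969] val 231.0
420 zt 0.044 [0.427  0.1042] val 128.0
gate px 95 [-0.09831295 -0.00137231]
slide top n 0
meas [ 0.4702 -0.2788  0.1779] t 31.9 tcp [ 0.4688 -0.2789  0.1766] alpha 84.4 w 0.234 q [-0.66  0.27  1.65  0.    1.22 -2.14]
(0.5559, 0.0034, 0.2, 74.7) turn [0.     0.     0.0541] nrow 2 shift [-0.476 14.763 -1.17 ]
(0.6492, 0.0048, 0.2, -39) turn [0.     0.     0.6317] nrow 16 shift [2.99  3.581 0.   ]
(0.6492, 0.0048, 0.2, 141) turn [0. 0. 1.] nrow 26 shift [0. 0. 0.]
```

View pics/c5.png

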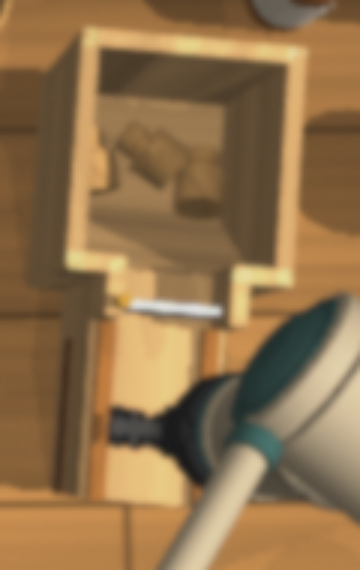

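All three stubs lie in the bin, at crop (100,165), (150,150) and (200,180), and the gate is closing. Next are the holders, starting with the one at (.556,.003).

{"name": "carry_out", "arguments": {
  "series": [
    [0,0,0,0,0,0.027],
    [0,0,0,0,0,0.027],
    [-0.03,0.985,-0.08,0,0,0],
    [-0.03,0.985,-0.08,0,0,0],
    [-0.03,0.985,-0.08,0,0,0],
    [-0.03,0.985,-0.08,0,0,0],
    [-0.03,0.985,-0.08,0,0,0],
    [-0.03,0.985,-0.08,0,0,0],
    [-0.03,0.985,-0.08,0,0,0],
    [-0.03,0.985,-0.08,0,0,0],
    [-0.03,0.985,-0.08,0,0,0],
    [-0.03,0.985,-0.08,0,0,0]
  ],
  "fingers": 1
}}

```text
time_s: 32.9
eef_pos: [0.5262, -0.0887, 0.1911]
tcp_rot: [0.133, 0.991, 0.001, -0.001]
wrist_force: [-0.4, -0.1, -0.2]
grip_width: 1.001
gripper_force: 0.0
```

{"name": "carry_out", "arguments": {
  "series": [
    [-0.03,0.985,-0.08,0,0,0],
    [-0.03,0.985,-0.08,0,0,0],
    [-0.03,0.985,-0.08,0,0,0],
    [-0.03,0.985,-0.08,0,0,0],
    [-0.03,0.985,-0.08,0,0,0],
    [0,0,0,0,0,0],
    [0,0,0,0,0,0],
    [0,0,0,0,0,0],
    [0,0,0,0,0,0]
  ]
}}

```text
time_s: 33.65
eef_pos: [0.5551, 0.0031, 0.2001]
tcp_rot: [0.133, 0.991, -0.0, -0.001]
wrist_force: [-0.0, 0.0, -0.2]
grip_width: 1.0
gripper_force: 0.0
```

```bash
cat >> look.py <<'E'
def holder(near,base=0,save=None,cam="wrist"):
    """centre from the top rim, tab direction from points at tab height"""
    if cam=="wrist": c,P=wrist(save)
    else: c=imaging.capture("top");P=c["pose"]
    W=cloud(c,P);hsv=cv2.cvtColor(c["img"],cv2.COLOR_RGB2HSV);z=W[...,2]-base
    d=np.hypot(W[...,0]-near[0],W[...,1]-near[1])
    s=(z>.037)&(z<.048)&(d<.04);(cx,cy),r=cv2.minEnclosingCircle(W[s][:,:2].astype(np.float32));m=W[s][:,:2].mean(0)
    br=(hsv[...,0]<30)&s
    d=W[...,:2]-[cx,cy];rr=np.hypot(d[...,0],d[...,1]);t=(z>.010)&(z<.0285)&(rr>.030)&(rr<.047);q=d[t].mean(0)
    print(cam,"holder n",s.sum(),"circ",round(cx,4),round(cy,4),round(r,4),"mean",m.round(4),"tab n",t.sum(),"ang",np.degrees(np.arctan2(q[1],q[0])).round(1),"r",np.hypot(*q).round(4))
    return c,P
E
python3 - <<'E'
from look import *
log([(2,[0,0,0,0,0,.027]),(15,[-.03,.985,-.08,0,0,0])])
holder((.556,.003),save="pics/w6.png");holder((.556,.003),cam="top");gate()
plan([(.5559,.0034,.2,74.7)])
E
```

```text
wrist holder n 2343 circ 0.5589 0.0015 0.025 mean [0.5573 0.0019] tab n 223 ang -16.5 r 0.0367
top holder n 0 circ 0.0 0.0 0.0 mean [nan nan] tab n 0 ang nan r nan
gate px 84 [-0.03299698 -0.00026969]
meas [0.5555 0.003  0.2007] t 33.8 tcp [0.5554 0.0038 0.2006] alpha 74.7 w 1.001 q [-0.12  0.27  1.6  -0.    1.28 -1.42]
(0.5559, 0.0034, 0.2, 74.7) turn [0.     0.     0.0001] nrow 1 shift [-0.029 -0.012  0.03 ]look.py:45: RuntimeWarning: Mean of empty slice.
  s=(z>.037)&(z<.048)&(d<.04);(cx,cy),r=cv2.minEnclosingCircle(W[s][:,:2].astype(np.float32));m=W[s][:,:2].mean(0)
  ret = um.true_divide(
look.py:47: RuntimeWarning: Mean of empty slice.
  d=W[...,:2]-[cx,cy];rr=np.hypot(d[...,0],d[...,1]);t=(z>.010)&(z<.0285)&(rr>.030)&(rr<.047);q=d[t].mean(0)
```

View pics/w6.png

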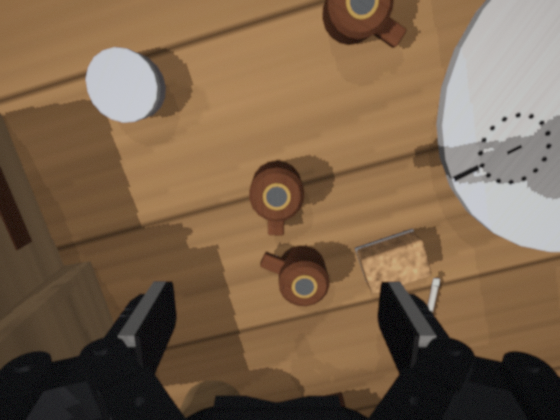

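The wrist view shows the target holder at (277,195) with its tab pointing down in the picture, between the pads' paths and with clear space on both sides. The gate is shut. I'll descend and grip.

{"name": "carry_out", "arguments": {
  "series": [
    [-0.1,0,0.95,0,0,0],
    [0,0,0.95,0,0,0],
    [0,0,0.95,0,0,0],
    [0,0,0.95,0,0,0],
    [0,0,0.95,0,0,0],
    [0,0,0.95,0,0,0],
    [0,0,0.95,0,0,0],
    [0,0,0.95,0,0,0],
    [0,0,0.95,0,0,0],
    [0,0,0.95,0,0,0],
    [0,0,0,0,0,0],
    [0,0,0,0,0,0]
  ]
}}

```text
time_s: 34.8
eef_pos: [0.557, 0.0029, 0.0103]
tcp_rot: [0.133, 0.991, 0.0, -0.001]
wrist_force: [0.3, 0.1, 0.5]
grip_width: 0.998
gripper_force: 0.0
```

{"name": "carry_out", "arguments": {
  "series": [
    [0,0,0,0,0,0],
    [0,0,0,0,0,0],
    [0,0,0,0,0,0],
    [0,0,0,0,0,0],
    [0,0,0,0,0,0],
    [0,0,0,0,0,0],
    [0,0,0,0,0,0]
  ],
  "fingers": -1,
  "grip_force": 60
}}

```text
time_s: 35.38
eef_pos: [0.5589, 0.003, 0.0127]
tcp_rot: [0.133, 0.991, -0.0, 0.002]
wrist_force: [-0.8, -0.3, 5.4]
grip_width: 0.56
gripper_force: 61.5
```

{"name": "carry_out", "arguments": {
  "series": [
    [0,0,-1,0,0,0],
    [0,0,-1,0,0,0],
    [0,0,-1,0,0,0],
    [0,0,-1,0,0,0],
    [0,0,-1,0,0,0],
    [0,0,-1,0,0,0],
    [0,0,-1,0,0,0],
    [0,0,0,0,0,0]
  ]
}}

```text
time_s: 36.05
eef_pos: [0.5605, 0.003, 0.1558]
tcp_rot: [0.133, 0.991, 0.0, 0.005]
wrist_force: [1.0, -0.2, -0.5]
grip_width: 0.561
gripper_force: 62.2
```

Run:
```python
from look import *
log([(1,[-.1,0,0,0,0,0]),(10,[0,0,.95,0,0,0]),(7,[0,0,-1,0,0,0])])
c,P=wrist("pics/w7.png");W=cloud(c,P);T=toolpose();q=(W-T[:3,3])@T[:3,:3]
s=(c["range_z"]>0)&(abs(q[...,0])<.06)&(abs(q[...,1])<.06)&(q[...,2]<.02)&(q[...,2]>-.05)
print(s.sum());t=s&(q[...,2]<-.028)&(q[...,2]>-.036)&(abs(q[...,1])<.02);print(np.percentile(q[t],[2,50,98],axis=0).round(4).tolist())
A=74.7+58
plan([(.5694+.02,.2044,.15,A),(.6074,.3287,.15,A)])
```

```text
20815
[[-0.0191, -0.0188, -0.0313], [0.0022, -0.0006, -0.0298], [0.0204, 0.0183, -0.0283]]
meas [0.5593 0.0031 0.1537] t 36.1 tcp [0.5573 0.0033 0.1506] alpha 74.7 w 0.571 q [-0.12  0.3   1.67  0.    1.16 -1.42]
(0.5894, 0.2044, 0.15, 132.7) turn [ 0.      0.     -0.3221] nrow 9 shift [-7.998  6.303  0.03 ]
(0.6074, 0.3287, 0.15, 132.7) turn [0. 0. 0.] nrow 0 shift [-4.876  3.957  0.   ]
```

View pics/w7.png

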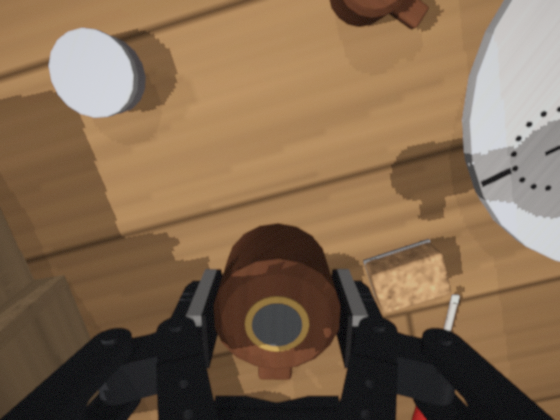

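The holder is held level at (277,323), with its tab towards the bottom edge at (270,372). Next I'll measure its centre and tab in the tool frame.

```bash
cat >> look.py <<'E'
def heldh(zt=-.0316,save=None):
    """held holder: brass disc centre and tab angle in the tool frame (tab angle seen in world = alpha-90 + ...)"""
    c,P=wrist(save);W=cloud(c,P);T=toolpose();q=(W-T[:3,3])@T[:3,:3]
    hsv=cv2.cvtColor(c["img"],cv2.COLOR_RGB2HSV)
    v,u=np.mgrid[:420,:560];box=(abs(u-277)<75)&(v>240)&(v<385)
    br=((hsv[...,2]>130)&(hsv[...,0]>12)&(hsv[...,0]<35)&box).astype(np.uint8)
    n,l,st,_=cv2.connectedComponentsWithStats(br);k=1+np.argmax(st[1:,4]);ct=max(cv2.findContours((l==k).astype(np.uint8),0,1)[0],key=cv2.contourArea)
    e=cv2.fitEllipse(cv2.convexHull(ct));D=T[:3,:3].T
    o=D@(P[:3,3]-T[:3,3]);K=c["intrinsics"];d=D@P[:3,:3]@np.array([(e[0][0]-K[0,2])/K[0,0],-(e[0][1]-K[1,2])/K[1,1],-1]);p=o+d*(zt-o[2])/d[2]
    print("brass ell",np.round(e[0],1),np.round(e[1],1),"centre tool",p.round(4))
    t=(c["range_z"]>0)&(q[...,2]>-.020)&(q[...,2]<.002)&(abs(q[...,1])<.03)&(np.hypot(q[...,0]-p[0],q[...,1]-p[1])>.028)&(np.hypot(q[...,0],q[...,1])<.05)&(q[...,0]<-.02)
    m=q[t].mean(0) if t.sum() else np.zeros(3);d=m-p;print("tab n",t.sum(),m.round(4),"ang tool",np.degrees(np.arctan2(d[1],d[0])).round(1))
    y=T[:3,:3]@[d[0],d[1],0];print("tab world",np.degrees(np.arctan2(y[1],y[0])).round(1));return c,P
E
python3 - <<'E'
from look import *
heldh()
plan([(.644,.3628,.16,132.7)])
E
```

```text
brass ell [289.2 363.6] [100.  113.2] centre tool [-0.0176  0.0041 -0.0316]
tab n 22 [-0.0443 -0.0061 -0.0105] ang tool -159.0
tab world -36.3
meas [0.558  0.0032 0.1519] t 36.15 tcp [0.5573 0.0033 0.1506] alpha 74.7 w 0.561 q [-0.12  0.31  1.67  0.    1.16 -1.42]
(0.644, 0.3628, 0.16, 132.7) turn [ 0.      0.     -0.3221] nrow 9 shift [-15.376  10.273  -0.47 ]
```

Run:
```python
from h import *
im=cv2.imread("pics/w7.png");h=cv2.cvtColor(im,cv2.COLOR_BGR2HSV)
for p in [(277,323),(277,300),(248,323),(277,280),(277,349),(270,372),(230,310),(262,378)]: print(p,h[p[1],p[0]])
m=(((h[...,0]>60)&(h[...,0]<130))).astype(np.uint8);m[:250]=0;m[375:]=0
n,l,st,ce=cv2.connectedComponentsWithStats(m);print([(s.tolist(),c.round(1).tolist()) for s,c in zip(st,ce) if 300<s[4]<20000])
```

```text
(277, 323) [105   8  68]
(277, 300) [ 20 143 144]
(248, 323) [ 20 145 141]
(277, 280) [ 10 151  81]
(277, 349) [ 20 134 190]
(270, 372) [ 11 146 115]
(230, 310) [ 10 150  78]
(262, 378) [ 11 142 122]
[([54, 283, 157, 92, 4441], [145.8, 349.9]), ([347, 283, 150, 92, 4285], [408.1, 350.1]), ([254, 305, 47, 39, 1412], [276.6, 324.3])]
```

```bash
python3 - <<'E'
s=open('look.py').read();i=s.index("def heldh");s=s[:i]+'''
def heldh(zt=-.0316,save=None,img=None):
    """held holder: grey disc centre (top plane) and tab middle (tab top plane) in the tool frame"""
    c,P=wrist(save);T=toolpose();Ti=np.linalg.inv(T)
    h=cv2.cvtColor(c["img"],cv2.COLOR_RGB2HSV);m=((h[...,0]>60)&(h[...,0]<130)).astype(np.uint8);m[:250]=0;m[385:]=0
    n,l,st,ce=cv2.connectedComponentsWithStats(m);k=[i for i in range(1,n) if 500<st[i,4]<4000 and abs(ce[i][0]-277)<40]
    if not k: print("no disc");return c,P
    C=dict(intrinsics=c["intrinsics"]);p=ray(C,Ti@P,ce[k[0]],zt)[0]
    r=(h[...,0]<15)&(h[...,1]>110)&(h[...,2]>60);tb=[]
    for v in range(366,392):
        u=np.nonzero(r[v,225:335])[0]
        if 20<len(u)<50: tb.append((225+u.mean(),v,len(u)))
    print("disc px",ce[k[0]].round(1),st[k[0],4],"centre tool",p.round(4))
    if tb:
        a=np.array(tb);t=ray(C,Ti@P,a[:,:2],zt+.018).mean(0);d=t-p;w=T[:3,:3]@[d[0],d[1],0]
        print("tab rows",len(tb),a.mean(0).round(1),t.round(4),"world ang",np.degrees(np.arctan2(w[1],w[0])).round(1))
    return c,P
'''
open('look.py','w').write(s)
E
python3 -c "
from look import *
heldh()"
```

```text
disc px [276.6 324.4] 1415 centre tool [ 0.0003 -0.0007 -0.0316]
tab rows 13 [271.5 373.   37.4] [-0.0388 -0.0031 -0.0136] world ang -18.7
```

```bash
python3 -c "
from look import *
plan([(.644,.3628,.16,135.2)])"
```

```text
meas [0.5572 0.0033 0.1507] t 36.2 tcp [0.5573 0.0033 0.1506] alpha 74.7 w 0.564 q [-0.12  0.31  1.67  0.    1.16 -1.42]
(0.644, 0.3628, 0.16, 135.2) turn [ 0.     0.    -0.336] nrow 9 shift [-15.809   9.592  -0.47 ]
```

{"name": "carry_out", "arguments": {
  "series": [
    [0,0,0,0,0,-0.0373],
    [0,0,0,0,0,-0.0373],
    [0,0,0,0,0,-0.0373],
    [0,0,0,0,0,-0.0373],
    [0,0,0,0,0,-0.0373],
    [0,0,0,0,0,-0.0373],
    [0,0,0,0,0,-0.0373],
    [0,0,0,0,0,-0.0373],
    [0,0,0,0,0,-0.0373],
    [-0.88,0.53,-0.03,0,0,0],
    [-0.88,0.53,-0.03,0,0,0],
    [-0.88,0.53,-0.03,0,0,0]
  ]
}}

```text
time_s: 37.2
eef_pos: [0.5713, 0.0635, 0.1509]
tcp_rot: [-0.383, 0.924, 0.001, -0.002]
wrist_force: [-0.2, 0.6, -2.4]
grip_width: 0.567
gripper_force: 62.2
```

{"name": "carry_out", "arguments": {
  "series": [
    [-0.88,0.53,-0.03,0,0,0],
    [-0.88,0.53,-0.03,0,0,0],
    [-0.88,0.53,-0.03,0,0,0],
    [-0.88,0.53,-0.03,0,0,0],
    [-0.88,0.53,-0.03,0,0,0],
    [-0.88,0.53,-0.03,0,0,0],
    [-0.88,0.53,-0.03,0,0,0],
    [-0.88,0.53,-0.03,0,0,0],
    [-0.88,0.53,-0.03,0,0,0],
    [-0.88,0.53,-0.03,0,0,0],
    [-0.88,0.53,-0.03,0,0,0],
    [-0.88,0.53,-0.03,0,0,0]
  ]
}}

```text
time_s: 38.2
eef_pos: [0.6303, 0.3032, 0.1576]
tcp_rot: [-0.384, 0.923, 0.0, -0.002]
wrist_force: [-0.4, -0.5, -1.5]
grip_width: 0.566
gripper_force: 62.2
```

{"name": "carry_out", "arguments": {
  "series": [
    [-0.88,0.53,-0.03,0,0,0],
    [-0.88,0.53,-0.03,0,0,0],
    [-0.88,0.53,-0.03,0,0,0],
    [0,0,0,0,0,0],
    [0,0,0,0,0,0],
    [0,0,0,0,0,0]
  ]
}}

```text
time_s: 38.7
eef_pos: [0.645, 0.3616, 0.1599]
tcp_rot: [-0.384, 0.923, -0.0, -0.002]
wrist_force: [-1.0, 0.1, -0.4]
grip_width: 0.563
gripper_force: 62.2
```

Run:
```python
from look import *
log([(9,[0,0,0,0,0,-.0373]),(18,[-.88,.53,-.03,0,0,0])])
c,P=heldh(save="pics/w8.png");np.savez("w8.npz",P=P,**c)
plan([(.6074,.3287,.16,135.2)])
```

```text
disc px [276.5 324.3] 1415 centre tool [ 0.0013 -0.0009 -0.0316]
tab rows 11 [265.6 379.   26.2] [-0.0412 -0.0059 -0.0136] world ang 38.4
meas [0.6452 0.3613 0.1604] t 38.75 tcp [0.6456 0.3624 0.1614] alpha 135.1 w 0.566 q [ 0.42  0.56  1.21 -0.    1.37 -1.94]
(0.6074, 0.3287, 0.16, 135.2) turn [ 0.      0.     -0.0003] nrow 1 shift [2.54  0.166 0.07 ]
```

View pics/w8.png

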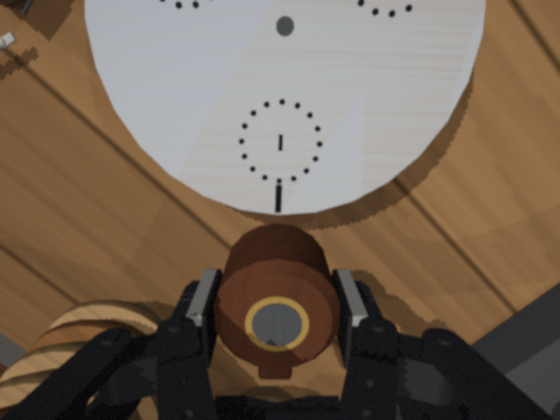

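The view shows the target mark at (281,142), its line at (278,198), the wheel centre at (285,26) and the held holder at (277,324). I'll cast these onto the wheel's top.

```bash
cat >> look.py <<'E'
def marks(c,P,z=.045,rmax=160):
    """dark dots on the wheel top: wheel centre, mark line pieces; in world"""
    g=cv2.cvtColor(c["img"],cv2.COLOR_RGB2GRAY);hs=cv2.cvtColor(c["img"],cv2.COLOR_RGB2HSV);m=(g<80).astype(np.uint8)
    W=cloud(c,P);m[(abs(W[...,2]-.045)>.006)]=0
    n,l,st,ce=cv2.connectedComponentsWithStats(m);out=[]
    for i in range(1,n):
        if 8<st[i,4]<600:
            w=ray(c,P,ce[i],z)[0];out.append((st[i,4],ce[i],w[:2]))
    return out
E
python3 - <<'E'
from look import *
d=np.load("w8.npz");c={k:d[k] for k in("img","range_z","intrinsics")};P=d["P"]
o=marks(c,P)
T=toolpose()
near=[x for x in o if np.hypot(x[1][0]-281,x[1][1]-142)<50]
dots=np.array([x[2] for x in near if np.hypot(*(x[1]-[281,142]))>30 and x[0]<60])
print("all",[(int(a),b.round(0).tolist(),w.round(4).tolist()) for a,b,w in o if a>60])
print(len(dots),"sizes",[int(x[0]) for x in near])
A=np.c_[2*dots,np.ones(len(dots))];s=np.linalg.lstsq(A,(dots**2).sum(1),rcond=None)[0];print("mark centre",s[:2].round(4),"r",np.sqrt(s[2]+s[0]**2+s[1]**2))
print("in tool",(T[:3,:3].T@(np.r_[s[:2],.045]-T[:3,3])).round(4))
print("tab edges rows", end=" ")
E
```

```text
all [(190, [285.0, 26.0], [0.5544, 0.2771]), (126, [278.0, 198.0], [0.6404, 0.3576]), (482, [124.0, 308.0], [0.8012, 0.334]), (166, [270.0, 397.0], [0.7818, 0.4897])]
16 sizes [13, 12, 12, 11, 14, 13, 13, 33, 9, 11, 9, 10, 11, 10, 10, 10, 10]
mark centre [0.6096 0.3289] r 0.028221113954699773
in tool [0.0491 0.0018 0.1164]
tab edges rows
```

Run:
```python
from look import *
d=np.load("w8.npz");im=d["img"].astype(int);P=d["P"];c=dict(intrinsics=d["intrinsics"])
for v in(368,371,374): print(v,im[v,250:304:2,0].tolist())
```

```text
368 [125, 126, 124, 122, 82, 56, 60, 61, 56, 56, 56, 55, 53, 55, 54, 54, 53, 54, 52, 54, 53, 97, 122, 124, 126, 127, 128]
371 [126, 125, 125, 123, 82, 55, 64, 61, 58, 57, 57, 57, 55, 55, 59, 55, 56, 58, 58, 54, 52, 100, 126, 127, 127, 128, 128]
374 [118, 125, 126, 125, 85, 55, 61, 60, 59, 60, 57, 57, 57, 55, 57, 58, 57, 59, 56, 52, 51, 113, 127, 126, 125, 128, 126]
```

{"name": "carry_out", "arguments": {
  "series": [
    [0.81,0.047,0,0,0,0],
    [0.81,0.047,0,0,0,0],
    [0.81,0.047,0,0,0,0],
    [0,0,0,0,0,0],
    [0,0,0.95,0,0,0],
    [0,0,0.95,0,0,0],
    [0,0,0.95,0,0,0],
    [0,0,0.95,0,0,0],
    [0,0,0.95,0,0,0],
    [0,0,0.2,0,0,0],
    [0,0,0,0,0,0],
    [0,0,0,0,0,0]
  ]
}}

```text
time_s: 39.75
eef_pos: [0.6104, 0.3298, 0.0633]
tcp_rot: [-0.384, 0.924, 0.0, 0.0]
wrist_force: [1.3, 0.6, -0.3]
grip_width: 0.564
gripper_force: 62.2
```

{"name": "carry_out", "arguments": {
  "series": [
    [0,0,0.1,0,0,0],
    [0,0,0.1,0,0,0],
    [0,0,0.05,0,0,0],
    [0,0,0,0,0,0],
    [0,0,0,0,0,0]
  ]
}}

```text
time_s: 40.17
eef_pos: [0.6097, 0.33, 0.0581]
tcp_rot: [-0.384, 0.923, 0.0, 0.0]
wrist_force: [0.3, 0.7, -0.5]
grip_width: 0.565
gripper_force: 62.2
```

Run:
```python
from look import *
log([(3,[.81,.047,0,0,0,0]),(1,[0,0,4.95+.25,0,0,0])])
c,P=wrist()
o=marks(c,P);print([(int(a),b.round(0).tolist(),w.round(4).tolist()) for a,b,w in o if a>40])
W=cloud(c,P);s=(c["range_z"]>0)&(abs(W[...,0]-.5525)<.05)&(abs(W[...,1]-.2775)<.05);print("wheel z",np.median(W[s][:,2]).round(4))
plan([]);print(bot.read_state()["wrist_force"])
```

```text
[(102, [125.0, 4.0], [0.5699, 0.2065]), (245, [454.0, 12.0], [0.4815, 0.2983]), (106, [527.0, 5.0], [0.4602, 0.3162]), (95, [191.0, 12.0], [0.5541, 0.226]), (104, [50.0, 16.0], [0.5943, 0.1884]), (98, [381.0, 19.0], [0.5033, 0.2804]), (101, [518.0, 35.0], [0.4685, 0.323]), (87, [183.0, 41.0], [0.5641, 0.2306]), (90, [66.0, 45.0], [0.5981, 0.1987]), (88, [387.0, 49.0], [0.5085, 0.29]), (90, [500.0, 61.0], [0.4789, 0.3261]), (82, [166.0, 62.0], [0.575, 0.2309]), (88, [90.0, 65.0], [0.5977, 0.2096]), (82, [402.0, 71.0], [0.5096, 0.3009]), (81, [116.0, 75.0], [0.5932, 0.2196]), (80, [143.0, 74.0], [0.5853, 0.2271]), (86, [476.0, 80.0], [0.4898, 0.325]), (84, [423.0, 85.0], [0.5064, 0.3114]), (82, [449.0, 88.0], [0.4995, 0.3198]), (577, [283.0, 106.0], [0.5534, 0.2763]), (49, [279.0, 212.0], [0.5879, 0.3085]), (49, [255.0, 216.0], [0.5966, 0.3021]), (50, [301.0, 218.0], [0.5821, 0.3178]), (49, [236.0, 227.0], [0.6073, 0.2996]), (298, [278.0, 232.0], [0.5949, 0.3149]), (46, [320.0, 230.0], [0.5802, 0.3284]), (45, [223.0, 245.0], [0.6181, 0.3014]), (46, [331.0, 248.0], [0.5827, 0.3391]), (47, [219.0, 265.0], [0.6274, 0.3072]), (44, [332.0, 268.0], [0.5893, 0.3471])]
wheel z 0.0448
meas [0.6097 0.33   0.058 ] t 40.22 tcp [0.6093 0.33   0.0574] alpha 135.1 w 0.564 q [ 0.4   0.57  1.47  0.    1.1  -1.96]
[ 0.1405565  -0.393272   -1.07707557]
```

```bash
cat >> look.py <<'E'
def fitmark(near,save=None):
    """with a held holder low over a mark: mark centre and disc centre, both in the tool frame"""
    c,P=heldh(save=save);T=toolpose();o=marks(c,P)
    d=np.array([w for a,b,w in o if a<75 and .022<np.hypot(*(w-near))<.034])
    s=np.linalg.lstsq(np.c_[2*d,np.ones(len(d))],(d**2).sum(1),rcond=None)[0]
    rad=.028;from scipy.optimize import least_squares
    f=least_squares(lambda q:np.hypot(*(d-q).T)-rad,near).x
    print(len(d),"mark free",s[:2].round(4),np.sqrt(s[2]+s[0]**2+s[1]**2).round(4),"fixed r",f.round(4),"in tool",(T[:3,:3].T@(np.r_[f,.045]-T[:3,3])).round(4))
E
python3 -c "
from look import *
fitmark(np.array([.609,.3285]))"
```

```text
disc px [276.6 324.3] 1325 centre tool [ 0.0013 -0.0009 -0.0316]
tab rows 23 [289.6 378.1  26.9] [-0.0407  0.005  -0.0136] world ang 53.2
9 mark free [0.6081 0.3272] 0.0277 fixed r [0.6084 0.3275] in tool [ 0.0024 -0.0011  0.0124]
```

{"name": "carry_out", "arguments": {
  "series": [
    [0.06,0,0,0,0,0],
    [0,0,0.03,0,0,0],
    [0,0,0.03,0,0,0],
    [0,0,0.02,0,0,0],
    [0,0,0,0,0,0],
    [0,0,0,0,0,0],
    [0,0,0,0,0,0]
  ]
}}

```text
time_s: 40.85
eef_pos: [0.609, 0.3289, 0.0577]
tcp_rot: [-0.384, 0.923, -0.0, 0.001]
wrist_force: [-1.1, -1.8, 7.0]
grip_width: 0.568
gripper_force: 62.9
```

{"name": "carry_out", "arguments": {
  "series": [
    [0,0,0,0,0,0],
    [0,0,0,0,0,0],
    [0,0,0,0,0,0],
    [0,0,0,0,0,0],
    [0,0,0,0,0,0]
  ],
  "fingers": 0.5
}}

```text
time_s: 41.27
eef_pos: [0.6087, 0.3291, 0.0558]
tcp_rot: [-0.384, 0.923, 0.0, -0.0]
wrist_force: [-0.1, 1.0, 0.4]
grip_width: 0.746
gripper_force: 0.0
```

Run:
```python
from look import *
log([(1,[.06,0,0,0,0,0]),(1,[0,0,.08,0,0,0])])
fitmark(np.array([.6085,.3275]))
c,P=wrist("pics/w9.png");print([w.round(4) for a,b,w in marks(c,P) if a>400])
plan([])
```

```text
disc px [275.7 327.6] 1358 centre tool [-0.0002 -0.0012 -0.0316]
tab rows 25 [286.5 379.   28.4] [-0.0412  0.0037 -0.0136] world ang 51.8
9 mark free [0.6086 0.3276] 0.0279 fixed r [0.6087 0.3277] in tool [ 0.0008 -0.0012  0.0108]
[array([0.5536, 0.2765])]
meas [0.6087 0.3291 0.0559] t 41.37 tcp [0.6084 0.3291 0.0558] alpha 135.1 w 0.752 q [ 0.4   0.57  1.47  0.    1.1  -1.96]
```

The first holder stands released on its mark, about 1 mm off. I'll lift and go to the holder at (.649,.005).

Run:
```python
from look import *
plan([(.6084,.3291,.1958,135.1),(.6492,.0048,.1958,-39)])
```

```text
meas [0.6087 0.3291 0.0559] t 41.37 tcp [0.6084 0.3291 0.0558] alpha 135.1 w 0.752 q [ 0.4   0.57  1.47  0.    1.1  -1.96]
(0.6084, 0.3291, 0.1958, 135.1) turn [0.     0.     0.0002] nrow 1 shift [ 1.e-03  1.e-03 -7.e+00]
(0.6492, 0.0048, 0.1958, -39) turn [0.     0.     0.9672] nrow 25 shift [-11.318  11.79    0.   ]
```

{"name": "carry_out", "arguments": {
  "series": [
    [0,0,-0.5,0,0,0],
    [0,0,-0.5,0,0,0],
    [0,0,-1,0,0,0],
    [0,0,-1,0,0,0],
    [0,0,-1,0,0,0],
    [0,0,-1,0,0,0],
    [0,0,-1,0,0,0],
    [0,0,-1,0,0,0],
    [0,0,0,0,0,0.0387],
    [0,0,0,0,0,0.0387],
    [0,0,0,0,0,0.0387],
    [0,0,0,0,0,0.0387]
  ]
}}

```text
time_s: 42.37
eef_pos: [0.6091, 0.3292, 0.198]
tcp_rot: [-0.147, 0.989, 0.0, 0.001]
wrist_force: [-0.1, 0.1, -0.2]
grip_width: 0.753
gripper_force: 0.0
```

{"name": "carry_out", "arguments": {
  "series": [
    [0,0,0,0,0,0.0387],
    [0,0,0,0,0,0.0387],
    [0,0,0,0,0,0.0387],
    [0,0,0,0,0,0.0387],
    [0,0,0,0,0,0.0387],
    [0,0,0,0,0,0.0387],
    [0,0,0,0,0,0.0387],
    [0,0,0,0,0,0.0387],
    [0,0,0,0,0,0.0387],
    [0,0,0,0,0,0.0387],
    [0,0,0,0,0,0.0387],
    [0,0,0,0,0,0.0387]
  ],
  "fingers": 1
}}

```text
time_s: 43.37
eef_pos: [0.6091, 0.3292, 0.1977]
tcp_rot: [0.549, 0.836, 0.001, 0.001]
wrist_force: [0.5, 0.7, -0.6]
grip_width: 1.001
gripper_force: 0.0
```

{"name": "carry_out", "arguments": {
  "series": [
    [0,0,0,0,0,0.0387],
    [0,0,0,0,0,0.0387],
    [0,0,0,0,0,0.0387],
    [0,0,0,0,0,0.0387],
    [0,0,0,0,0,0.0387],
    [0,0,0,0,0,0.0387],
    [0,0,0,0,0,0.0387],
    [0,0,0,0,0,0.0387],
    [0,0,0,0,0,0.0387],
    [0,0,0,0,0,0]
  ]
}}

```text
time_s: 44.2
eef_pos: [0.609, 0.3292, 0.1976]
tcp_rot: [0.903, 0.43, 0.001, 0.0]
wrist_force: [-0.7, 0.1, -0.4]
grip_width: 1.001
gripper_force: 0.0
```

Run:
```python
from look import *
log([(1,[0,0,-7,0,0,0]),(25,[0,0,0,0,0,.0387])])
plan([(.6492,.0048,.2,-39)])
```

```text
meas [0.609  0.3292 0.1976] t 44.2 tcp [0.6084 0.3291 0.1958] alpha -39.0 w 1.001 q [0.4  0.47 1.28 0.   1.39 1.08]
(0.6492, 0.0048, 0.2, -39) turn [ 0.      0.     -0.0001] nrow 1 shift [-11.318  11.789  -0.21 ]
```

{"name": "carry_out", "arguments": {
  "series": [
    [-0.94,0.98,-0.02,0,0,0],
    [-0.94,0.98,-0.02,0,0,0],
    [-0.94,0.98,-0.02,0,0,0],
    [-0.94,0.98,-0.02,0,0,0],
    [-0.94,0.98,-0.02,0,0,0],
    [-0.94,0.98,-0.02,0,0,0],
    [-0.94,0.98,-0.02,0,0,0],
    [-0.94,0.98,-0.02,0,0,0],
    [-0.94,0.98,-0.02,0,0,0],
    [-0.94,0.98,-0.02,0,0,0],
    [-0.94,0.98,-0.02,0,0,0],
    [-0.94,0.98,-0.02,0,0,0]
  ]
}}

```text
time_s: 45.2
eef_pos: [0.6498, 0.0043, 0.2021]
tcp_rot: [0.902, 0.432, 0.001, 0.0]
wrist_force: [0.1, 0.5, -0.4]
grip_width: 1.0
gripper_force: 0.0
```

{"name": "carry_out", "arguments": {
  "series": [
    [0,0,0,0,0,0],
    [0,0,0,0,0,0],
    [0,0,0,0,0,0],
    [0,0,0,0,0,0],
    [0,0,0,0,0,0]
  ]
}}

```text
time_s: 45.62
eef_pos: [0.6494, 0.0069, 0.2012]
tcp_rot: [0.902, 0.431, 0.0, -0.0]
wrist_force: [-0.1, 0.1, 0.4]
grip_width: 0.999
gripper_force: 0.0
```

Run:
```python
from look import *
log([(12,[-.94,.98,-.02,0,0,0])])
holder((.65,.004))
c,P=holder((.6492,.0048))
plan([(.6492,.0048,.01,-39)])
```

```text
wrist holder n 2330 circ 0.6518 0.0017 0.0251 mean [0.6528 0.0029] tab n 233 ang -129.8 r 0.0368
wrist holder n 2336 circ 0.6518 0.0018 0.0252 mean [0.6527 0.0029] tab n 238 ang -129.7 r 0.0367
meas [0.6494 0.0068 0.201 ] t 45.72 tcp [0.6492 0.0058 0.2006] alpha -39.0 w 0.998 q [-0.1   0.4   1.38  0.    1.35  0.58]
(0.6492, 0.0048, 0.01, -39) turn [ 0.      0.     -0.0001] nrow 1 shift [-0.036  0.031  9.53 ]
```

{"name": "carry_out", "arguments": {
  "series": [
    [-0.06,0.1,0.95,0,0,0],
    [0,0,0.95,0,0,0],
    [0,0,0.95,0,0,0],
    [0,0,0.95,0,0,0],
    [0,0,0.95,0,0,0],
    [0,0,0.95,0,0,0],
    [0,0,0.95,0,0,0],
    [0,0,0.95,0,0,0],
    [0,0,0.95,0,0,0],
    [0,0,0.95,0,0,0],
    [0,0,0,0,0,0],
    [0,0,0,0,0,0]
  ]
}}

```text
time_s: 46.72
eef_pos: [0.6495, 0.0041, 0.01]
tcp_rot: [0.902, 0.431, -0.001, -0.001]
wrist_force: [-0.1, -0.5, 1.0]
grip_width: 0.998
gripper_force: 0.0
```

{"name": "carry_out", "arguments": {
  "series": [
    [0,0,0,0,0,0],
    [0,0,0,0,0,0],
    [0,0,0,0,0,0],
    [0,0,0,0,0,0],
    [0,0,0,0,0,0],
    [0,0,0,0,0,0],
    [0,0,0,0,0,0]
  ],
  "fingers": -1
}}

```text
time_s: 47.3
eef_pos: [0.6517, 0.0035, 0.0129]
tcp_rot: [0.903, 0.43, 0.002, 0.001]
wrist_force: [0.6, -0.2, 6.9]
grip_width: 0.564
gripper_force: 62.3
```

{"name": "carry_out", "arguments": {
  "series": [
    [0,0,-1,0,0,0],
    [0,0,-1,0,0,0],
    [0,0,-1,0,0,0],
    [0,0,-1,0,0,0],
    [0,0,-1,0,0,0],
    [0,0,-1,0,0,0],
    [0,0,-1,0,0,0],
    [0,0,0,0,0,0]
  ]
}}

```text
time_s: 47.97
eef_pos: [0.653, 0.0033, 0.1559]
tcp_rot: [0.903, 0.43, 0.004, 0.002]
wrist_force: [0.8, 0.3, 0.5]
grip_width: 0.568
gripper_force: 62.2
```

```bash
python3 - <<'E'
s=open('look.py').read()
i=s.index("    r=(h[...,0]<15)");j=s.index('    print("disc px"')
s=s[:i]+'''    T0=Ti@P;tb=[];r=c["img"][...,0].astype(int)
    for v in range(366,376):  # tab = run unlike the background on both sides of the middle column
        k0=int(round(ce[k[0]][0]));x=r[v];ref=np.median(x[k0-5:k0+6]);a=k0
        while abs(x[a-1]-ref)<20: a-=1
        b=k0
        while abs(x[b+1]-ref)<20: b+=1
        if 24<b-a+1<48: tb.append(((a+b)/2,v,b-a+1))
'''+s[j:]
open('look.py','w').write(s)
E
python3 - <<'E'
from look import *
log([(1,[-.06,.1,9.5,0,0,0]),(7,[0,0,-1,0,0,0])])
c,P=heldh(save="pics/w10.png")
for v in(368,372): print(c["img"][v,240:314:3,0].tolist())
u=np.radians(-77);m=np.array([.5525,.2775])+.125*np.array([np.cos(u),np.sin(u)])
plan([(*m,.16,13)])
E
```

```text
disc px [276.6 322.4] 1435 centre tool [ 0.0012  0.0008 -0.0316]
tab rows 1 [282. 366.  47.] [-0.035   0.0032 -0.0136] world ang -125.2
[177, 175, 174, 175, 176, 177, 165, 114, 130, 129, 126, 123, 123, 125, 125, 126, 127, 119, 119, 123, 120, 117, 110, 88, 77]
[179, 177, 176, 174, 174, 174, 164, 112, 132, 129, 127, 125, 124, 125, 128, 128, 126, 117, 121, 128, 125, 120, 118, 113, 94]
meas [0.6519 0.0033 0.1536] t 48.02 tcp [0.65   0.0036 0.1506] alpha -39.0 w 0.564 q [-0.1   0.43  1.46  0.    1.25  0.58]
(np.float64(0.5806188817929832), np.float64(0.1557037419018456), 0.16, 13) turn [ 0.      0.     -0.2889] nrow 8 shift [ 8.192 -1.668 -0.47 ]
```

{"name": "carry_out", "arguments": {
  "series": [
    [0,0,0,0,0,-0.0361],
    [0,0,0,0,0,-0.0361],
    [0,0,0,0,0,-0.0361],
    [0,0,0,0,0,-0.0361],
    [0,0,0,0,0,-0.0361],
    [0,0,0,0,0,-0.0361],
    [0,0,0,0,0,-0.0361],
    [0,0,0,0,0,-0.0361],
    [0,0,0,0,0,0]
  ]
}}

```text
time_s: 48.77
eef_pos: [0.6493, 0.0036, 0.1492]
tcp_rot: [0.622, 0.783, -0.001, -0.001]
wrist_force: [-0.7, 0.7, -0.8]
grip_width: 0.562
gripper_force: 62.2
```

{"name": "carry_out", "arguments": {
  "series": [
    [0.91,-0.185,-0.05,0,0,0],
    [0.91,-0.185,-0.05,0,0,0],
    [0.91,-0.185,-0.05,0,0,0],
    [0.91,-0.185,-0.05,0,0,0],
    [0.91,-0.185,-0.05,0,0,0],
    [0.91,-0.185,-0.05,0,0,0],
    [0.91,-0.185,-0.05,0,0,0],
    [0.91,-0.185,-0.05,0,0,0],
    [0.91,-0.185,-0.05,0,0,0],
    [0,0,0,0,0,0],
    [0,0,0,0,0,0],
    [0,0,0,0,0,0]
  ]
}}

```text
time_s: 49.77
eef_pos: [0.5811, 0.1551, 0.1593]
tcp_rot: [0.623, 0.782, -0.0, 0.0]
wrist_force: [-0.8, -0.3, -0.8]
grip_width: 0.565
gripper_force: 62.2
```

Run:
```python
from look import *
log([(8,[0,0,0,0,0,-.0361]),(9,[.91,-.185,-.05,0,0,0])])
c,P=heldh(save="pics/w11.png")
o=marks(c,P);T=toolpose();n=np.array([.5694,.2044])
d=np.array([w for a,b,w in o if a<30 and .022<np.hypot(*(w-n))<.034]);s=np.linalg.lstsq(np.c_[2*d,np.ones(len(d))],(d**2).sum(1),rcond=None)[0]
print(len(d),"mark",s[:2].round(4),"tool",(T[:3,:3].T@(np.r_[s[:2],.045]-T[:3,3])).round(4))
print([(int(a),w.round(4)) for a,b,w in o if a>60])
plan([(.5694,.2044,.16,13)])
```

```text
disc px [276.7 322.5] 1409 centre tool [ 0.0007  0.0002 -0.0316]
tab rows 10 [276.  370.5  34.9] [-0.0379 -0.0002 -0.0136] world ang -77.5
15 mark [0.5704 0.2037] tool [0.0491 0.0007 0.1146]
[(265, array([0.5535, 0.2774])), (114, array([0.5798, 0.1634])), (66, array([0.8839, 0.0119]))]
meas [0.5813 0.1548 0.1594] t 49.82 tcp [0.5808 0.1557 0.1596] alpha 13.0 w 0.568 q [ 0.15  0.36  1.56 -0.    1.22 -0.08]
(0.5694, 0.2044, 0.16, 13) turn [ 0.      0.     -0.0001] nrow 1 shift [ 2.5   -0.005 -0.02 ]
```

View pics/w11.png

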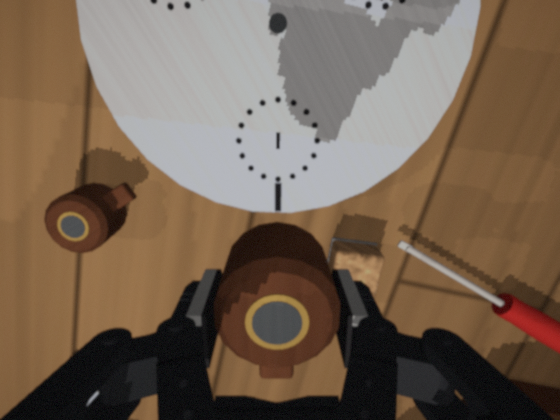

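The mark is at (278,140) and its line at (278,196), in line with the holder at (277,322). The tab measures -77.5° against the line's -77.0°. Lowering.

{"name": "carry_out", "arguments": {
  "series": [
    [0.82,0.007,0,0,0,0],
    [0.82,0.007,0,0,0,0],
    [0.82,0.007,0,0,0,0],
    [0,0,0,0,0,0],
    [0,0,0.95,0,0,0],
    [0,0,0.95,0,0,0],
    [0,0,0.95,0,0,0],
    [0,0,0.95,0,0,0],
    [0,0,0.95,0,0,0],
    [0,0,0.2,0,0,0],
    [0,0,0.1,0,0,0],
    [0,0,0.06,0,0,0]
  ]
}}

```text
time_s: 50.82
eef_pos: [0.5713, 0.203, 0.058]
tcp_rot: [0.623, 0.782, 0.0, 0.0]
wrist_force: [-0.3, -0.6, -0.5]
grip_width: 0.562
gripper_force: 62.2
```

{"name": "carry_out", "arguments": {
  "series": [
    [0,0,0,0,0,0],
    [0,0,0,0,0,0],
    [0,0,0,0,0,0]
  ]
}}

```text
time_s: 51.07
eef_pos: [0.571, 0.2037, 0.0585]
tcp_rot: [0.623, 0.782, 0.001, 0.0]
wrist_force: [-0.2, -0.1, 0.2]
grip_width: 0.563
gripper_force: 62.2
```

Run:
```python
from look import *
log([(3,[.82,.007,0,0,0,0]),(1,[0,0,5.11,0,0,0])])
fitmark(np.array([.570,.2037]));plan([]);print(bot.read_state()["wrist_force"])
```

```text
disc px [276.6 322.5] 1389 centre tool [ 0.0007  0.0001 -0.0316]
tab rows 10 [276.  370.5  34.8] [-0.0379 -0.0002 -0.0136] world ang -77.5
5 mark free [0.5734 0.2046] 0.0278 fixed r [0.5732 0.2044] in tool [-0.0001  0.0032  0.0124]
meas [0.5709 0.2038 0.0584] t 51.12 tcp [0.5701 0.2037 0.0574] alpha 13.0 w 0.563 q [0.23 0.46 1.68 0.   1.   0.  ]
[ 0.08275253  0.03967137 -0.34207291]
```

Run:
```python
from look import *
c,P=wrist("pics/w12.png");T=toolpose();g=cv2.cvtColor(c["img"],cv2.COLOR_RGB2GRAY)
W=cloud(c,P)
bl=cv2.adaptiveThreshold(g,255,cv2.ADAPTIVE_THRESH_MEAN_C,cv2.THRESH_BINARY_INV,31,35);bl[abs(W[...,2]-.045)>.01]=0
n,l,st,ce=cv2.connectedComponentsWithStats(bl)
for i in range(1,n):
    if 15<st[i,4]<700:
        w=ray(c,P,ce[i],.045)[0];q=T[:3,:3].T@(w-T[:3,3])
        if np.hypot(q[0],q[1])<.09: print(st[i,4],ce[i].round(0),q[:2].round(4),w[:2].round(4))
```

```text
321 [274. 109.] [ 0.0749 -0.0009] [0.5524 0.2765]
18 [199. 190.] [ 0.0396 -0.0349] [0.5272 0.2345]
44 [281. 214.] [0.0279 0.0021] [0.5659 0.2314]
50 [304. 218.] [0.0263 0.013 ] [0.5768 0.2322]
66 [258. 222.] [ 0.0241 -0.0084] [0.5565 0.2253]
49 [324. 229.] [0.0207 0.0222] [0.5871 0.2289]
55 [240. 234.] [ 0.018 -0.017] [0.5495 0.2175]
51 [230. 249.] [ 0.0103 -0.0222] [0.5462 0.2088]
51 [337. 246.] [0.0118 0.0288] [0.5955 0.2217]
33 [341. 266.] [0.0013 0.0315] [0.6005 0.2121]
```

View pics/w12.png

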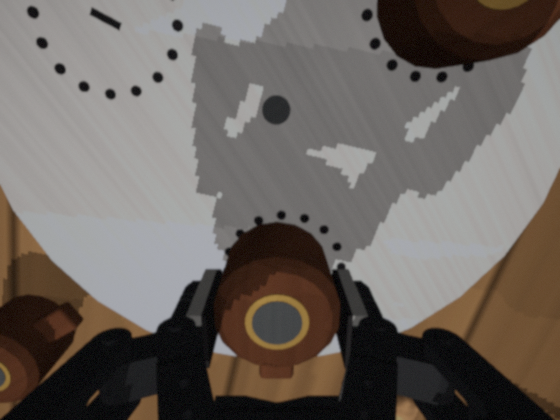

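The dots around the holder at (277,322) are off to its right, centred on about column 288. The wheel may have turned a few degrees, so I'll check with the top camera and the far mark.

Run:
```python
from look import *
c=imaging.capture("top");cv2.imwrite("pics/t13.png",cv2.resize(c["img"][140:300,80:280],None,fx=4,fy=4,interpolation=cv2.INTER_CUBIC)[:600,:,::-1])
c0=np.load("top0.npz")
for k in(c0,c):
    g=cv2.cvtColor(k["img"],cv2.COLOR_RGB2GRAY).astype(float);m=((g<175)).astype(np.uint8);v,u=np.mgrid[:420,:560];m[((u-150)**2+(v-220)**2)>55**2]=0
    n,l,st,ce=cv2.connectedComponentsWithStats(m)
    for i in range(1,n):
        if 12<st[i,4]<60:
            s=l==i;w=200-g[s];uv=np.c_[u[s],v[s]];q=ray(k,k["pose"],np.average(uv,axis=0,weights=w),.045)[0]-[.5525,.2775,0];print(st[i,4],ce[i].round(1),(q[:2]*1000).round(1),np.degrees(np.arctan2(q[1],q[0])).round(1))
    print()
```

```text
25 [115.6 183.3] [83.8 78.3] 43.1
21 [198.8 207.6] [  26.2 -113.1] -77.0
16 [149.4 219.2] [-0.   0.1] 101.8
24 [134.2 267.6] [-110.3   33.7] 163.0

21 [136.5 268.2] [-112.    28.6] 165.7
```

View pics/t13.png

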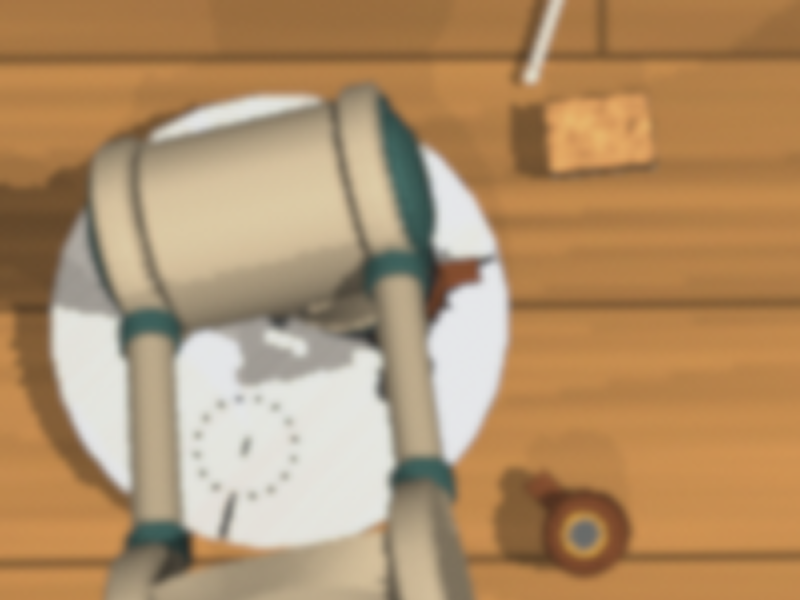

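The wheel did turn about 2.9°: its near line was at 163.0° and is now at 165.7°. I think the end-of-descent overshoot brushed it. To mend it, I'll put the holder over the moved mark, set it down, then swing holder and wheel back together about the axis.

{"name": "carry_out", "arguments": {
  "series": [
    [0,0,-0.1,0,0,0],
    [0,0,0,0,0,0],
    [0,0.095,0,0,0,-0.008],
    [0,0.095,0,0,0,-0.008],
    [0,0,0,0,0,0],
    [0,0,0,0,0,0],
    [0,0,0,0,0,0],
    [0,0,0,0,0,0]
  ]
}}

```text
time_s: 51.88
eef_pos: [0.574, 0.2046, 0.0597]
tcp_rot: [0.603, 0.798, -0.0, -0.0]
wrist_force: [0.4, -0.4, -0.6]
grip_width: 0.565
gripper_force: 62.2
```

```bash
python3 - <<'E'
s=open('look.py').read()
i=s.index("def marks");j=s.index("    n,l,st,ce",i)
s=s[:i]+'''def marks(c,P,z=.045):
    """dark marks on the wheel top (local threshold): size, pixel, world xy"""
    g=cv2.cvtColor(c["img"],cv2.COLOR_RGB2GRAY);W=cloud(c,P)
    m=cv2.adaptiveThreshold(g,255,cv2.ADAPTIVE_THRESH_MEAN_C,cv2.THRESH_BINARY_INV,31,35);m[abs(W[...,2]-.045)>.01]=0
'''+s[j:]
open('look.py','w').write(s)
E
python3 - <<'E'
from look import *
log([(1,[0,0,-.1,0,0,0]),(2,[0,.095,0,0,0,-.008])])
fitmark(np.array([.573,.2044]))
c,P=wrist();o=marks(c,P);T=toolpose();print([(int(a),b.round(0),(T[:3,:3].T@(np.r_[w,.045]-T[:3,3]))[:2].round(4)) for a,b,w in o if a>200])
plan([]);print(bot.read_state()["wrist_force"])
E
```

```text
disc px [276.6 322.4] 1400 centre tool [ 0.0007  0.0001 -0.0316]
tab rows 10 [276.4 370.5  35.7] [-0.0379 -0.     -0.0136] world ang -74.3
10 mark free [0.5745 0.2048] 0.0275 fixed r [0.5748 0.2041] in tool [-0.0008  0.0008  0.0144]
[(228, array([112.,  10.]), array([ 0.1122, -0.0647])), (388, array([276., 109.]), array([ 0.075 , -0.0003]))]
meas [0.574  0.2046 0.0597] t 51.98 tcp [0.5738 0.2046 0.0594] alpha 15.9 w 0.566 q [ 0.23  0.46  1.67  0.    1.01 -0.05]
[ 0.71177123 -0.30434013 -1.2221224 ]
```

The far mark's tick lies at exactly -60° from the tool's axis at the wheel's centre, so the tool is now in line with the turned wheel. I'll set it down slowly.

{"name": "carry_out", "arguments": {
  "series": [
    [-0.03,0.01,0,0,0,0],
    [0,0,0.04,0,0,0],
    [0,0,0,0,0,0],
    [0,0,0.04,0,0,0],
    [0,0,0,0,0,0],
    [0,0,0.04,0,0,0],
    [0,0,0,0,0,0],
    [0,0,0.04,0,0,0],
    [0,0,0,0,0,0],
    [0,0,0,0,0,0]
  ]
}}

```text
time_s: 52.82
eef_pos: [0.5754, 0.2043, 0.0579]
tcp_rot: [0.603, 0.798, 0.001, 0.001]
wrist_force: [-0.6, -0.6, 6.9]
grip_width: 0.564
gripper_force: 62.9
```

Run:
```python
from look import *
log([(1,[-.03,.01,.16,0,0,0])])
fitmark(np.array([.574,.2044]))
c,P=wrist();o=marks(c,P);T=toolpose();print([(int(a),b.round(0),(T[:3,:3].T@(np.r_[w,.045]-T[:3,3]))[:2].round(4)) for a,b,w in o if a>200])
plan([]);print(bot.read_state()["wrist_force"])
```

```text
disc px [276.5 322.5] 1405 centre tool [ 0.0007  0.0001 -0.0316]
tab rows 10 [276.4 370.5  35.6] [-0.0379 -0.     -0.0136] world ang -74.3
9 mark free [0.5741 0.2065] 0.0264 fixed r [0.5747 0.2043] in tool [0.     0.0005 0.0112]
[(226, array([106.,   9.]), array([ 0.1119, -0.0657])), (393, array([274., 108.]), array([ 0.0752, -0.001 ]))]
meas [0.5754 0.2043 0.0579] t 52.92 tcp [0.5742 0.2041 0.0562] alpha 15.9 w 0.561 q [ 0.23  0.47  1.67  0.    1.   -0.05]
[-1.1023244  -0.56830791  6.79700489]
```

{"name": "carry_out", "arguments": {
  "series": [
    [0,-0.052,0,0,0,0.0045],
    [0,-0.052,0,0,0,0.0045],
    [0,-0.052,0,0,0,0.0045],
    [0,-0.052,0,0,0,0.0045],
    [0,0,0,0,0,0],
    [0,0,0,0,0,0],
    [0,0,0,0,0,0],
    [0,0,0,0,0,0]
  ]
}}

```text
time_s: 53.58
eef_pos: [0.5715, 0.2033, 0.0579]
tcp_rot: [0.625, 0.781, 0.001, 0.001]
wrist_force: [-0.9, -0.7, 6.2]
grip_width: 0.561
gripper_force: 62.9
```

```bash
cat >> look.py <<'E'
def wheel_top():
    c=imaging.capture("top");g=cv2.cvtColor(c["img"],cv2.COLOR_RGB2GRAY).astype(float);m=(g<175).astype(np.uint8);v,u=np.mgrid[:420,:560];m[((u-150)**2+(v-220)**2)>55**2]=0
    n,l,st,ce=cv2.connectedComponentsWithStats(m)
    for i in range(1,n):
        if 9<st[i,4]<45:
            s=l==i;uv=np.c_[u[s],v[s]];q=ray(c,c["pose"],np.average(uv,axis=0,weights=200-g[s]),.045)[0]-[.5525,.2775,0]
            if np.hypot(*q[:2])>.09: print("line",st[i,4],ce[i].round(1),(q[:2]*1000).round(1),np.degrees(np.arctan2(q[1],q[0])).round(2))
    return c
E
python3 - <<'E'
from look import *
log([(4,[0,-.052,0,0,0,.0045])])
fitmark(np.array([.570,.2040]))
c,P=wrist();o=marks(c,P);T=toolpose();print([(int(a),b.round(0),(T[:3,:3].T@(np.r_[w,.045]-T[:3,3]))[:2].round(4)) for a,b,w in o if a>200])
plan([]);print(bot.read_state()["wrist_force"]);wheel_top()
E
```

```text
disc px [276.6 322.5] 1393 centre tool [ 0.0007  0.0001 -0.0316]
tab rows 10 [276.  370.5  34.8] [-0.0379 -0.0002 -0.0136] world ang -77.9
11 mark free [0.5708 0.206 ] 0.0255 fixed r [0.5717 0.2025] in tool [-0.0009  0.0013  0.0112]
[(229, array([105.,  10.]), array([ 0.1117, -0.0661])), (321, array([272., 107.]), array([ 0.0755, -0.0018]))]
meas [0.5715 0.2033 0.0579] t 53.68 tcp [0.5701 0.2031 0.0562] alpha 12.6 w 0.56 q [0.23 0.46 1.68 0.   1.   0.01]
[-0.17818468 -0.56376095  7.95012227]
line 23 [134.5 267.4] [-109.8   33.1] 163.24
```

The wheel's near line is back at 163.2° (it started at 163.0°), with the holder on its mark. Releasing.

{"name": "carry_out", "arguments": {
  "series": [
    [0,0,0,0,0,0],
    [0,0,0,0,0,0],
    [0,0,0,0,0,0],
    [0,0,0,0,0,0],
    [0,0,0,0,0,0]
  ],
  "fingers": 0.5
}}

```text
time_s: 54.15
eef_pos: [0.5703, 0.203, 0.0562]
tcp_rot: [0.625, 0.781, -0.0, -0.0]
wrist_force: [0.3, -0.2, -0.1]
grip_width: 0.751
gripper_force: 0.0
```

{"name": "carry_out", "arguments": {
  "series": [
    [0,0,-0.5,0,0,0],
    [0,0,-0.5,0,0,0],
    [0,0,-1,0,0,0],
    [0,0,-1,0,0,0],
    [0,0,-1,0,0,0],
    [0,0,-1,0,0,0],
    [0,0,-1,0,0,0],
    [0,0,-1,0,0,0],
    [0,0,0,0,0,0]
  ]
}}

```text
time_s: 54.9
eef_pos: [0.5733, 0.2037, 0.2024]
tcp_rot: [0.625, 0.781, 0.004, 0.003]
wrist_force: [0.3, 0.1, 0.6]
grip_width: 0.754
gripper_force: 0.0
```

Run:
```python
from look import *
log([(1,[0,0,-7,0,0,0])])
wheel_top();holder((.570,.204),base=.045)
plan([(.427,.1042,.2,-46)])
```

```text
line 23 [134.5 267.4] [-109.8   33.1] 163.23
wrist holder n 2538 circ 0.5686 0.2027 0.0235 mean [0.5681 0.2031] tab n 293 ang -78.3 r 0.0375
meas [0.5711 0.2032 0.1982] t 55.0 tcp [0.5701 0.2031 0.1962] alpha 12.6 w 0.751 q [0.23 0.34 1.49 0.   1.3  0.01]
(0.427, 0.1042, 0.2, -46) turn [0.     0.     0.3256] nrow 9 shift [-8.582 -1.416 -0.19 ]
```

{"name": "carry_out", "arguments": {
  "series": [
    [0,0,0,0,0,0.0362],
    [0,0,0,0,0,0.0362],
    [0,0,0,0,0,0.0362],
    [0,0,0,0,0,0.0362],
    [0,0,0,0,0,0.0362],
    [0,0,0,0,0,0.0362],
    [0,0,0,0,0,0.0362],
    [0,0,0,0,0,0.0362],
    [0,0,0,0,0,0.0362]
  ],
  "fingers": 1
}}

```text
time_s: 55.75
eef_pos: [0.5696, 0.2028, 0.1951]
tcp_rot: [0.928, 0.372, -0.001, -0.0]
wrist_force: [-0.8, -0.0, -0.2]
grip_width: 0.999
gripper_force: 0.0
```

{"name": "carry_out", "arguments": {
  "series": [
    [-0.95,-0.16,-0.02,0,0,0],
    [-0.95,-0.16,-0.02,0,0,0],
    [-0.95,-0.16,-0.02,0,0,0],
    [-0.95,-0.16,-0.02,0,0,0],
    [-0.95,-0.16,-0.02,0,0,0],
    [-0.95,-0.16,-0.02,0,0,0],
    [-0.95,-0.16,-0.02,0,0,0],
    [-0.95,-0.16,-0.02,0,0,0],
    [-0.95,-0.16,-0.02,0,0,0],
    [0,0,0,0,0,0],
    [0,0,0,0,0,0],
    [0,0,0,0,0,0]
  ]
}}

```text
time_s: 56.75
eef_pos: [0.4279, 0.1052, 0.1998]
tcp_rot: [0.927, 0.374, 0.0, -0.0]
wrist_force: [1.2, -0.4, -0.4]
grip_width: 1.0
gripper_force: 0.0
```

Run:
```python
from look import *
log([(9,[0,0,0,0,0,.0362]),(9,[-.95,-.16,-.02,0,0,0])])
holder((.428,.104))
plan([(.427,.1042,.0106,-46)])
```

```text
wrist holder n 2363 circ 0.4287 0.1026 0.0251 mean [0.4297 0.1034] tab n 309 ang 43.8 r 0.0377
meas [0.4282 0.1054 0.1999] t 56.8 tcp [0.4271 0.1051 0.1998] alpha -46.0 w 1.0 q [0.08 0.09 1.82 0.   1.23 0.89]
(0.427, 0.1042, 0.0106, -46) turn [ 0.      0.     -0.0002] nrow 1 shift [-0.033  0.029  9.46 ]
```

{"name": "carry_out", "arguments": {
  "series": [
    [-0.03,0.07,0.98,0,0,0],
    [0,0,0.98,0,0,0],
    [0,0,0.98,0,0,0],
    [0,0,0.98,0,0,0],
    [0,0,0.98,0,0,0],
    [0,0,0.98,0,0,0],
    [0,0,0.98,0,0,0],
    [0,0,0.98,0,0,0],
    [0,0,0.98,0,0,0],
    [0,0,0.4,0,0,0],
    [0,0,0.24,0,0,0],
    [0,0,0,0,0,0]
  ]
}}

```text
time_s: 57.8
eef_pos: [0.4281, 0.1038, 0.0101]
tcp_rot: [0.927, 0.374, -0.001, -0.0]
wrist_force: [-0.2, -0.1, -0.0]
grip_width: 1.002
gripper_force: 0.0
```

{"name": "carry_out", "arguments": {
  "series": [
    [0,0,0,0,0,0],
    [0,0,0,0,0,0],
    [0,0,0,0,0,0],
    [0,0,0,0,0,0],
    [0,0,0,0,0,0],
    [0,0,0,0,0,0],
    [0,0,0,0,0,0]
  ],
  "fingers": -1
}}

```text
time_s: 58.38
eef_pos: [0.4289, 0.1037, 0.0123]
tcp_rot: [0.927, 0.374, 0.001, 0.0]
wrist_force: [-0.8, -1.2, 5.7]
grip_width: 0.563
gripper_force: 61.3
```

{"name": "carry_out", "arguments": {
  "series": [
    [0,0,-0.95,0,0,0],
    [0,0,-0.95,0,0,0],
    [0,0,-0.95,0,0,0],
    [0,0,-0.95,0,0,0],
    [0,0,-0.95,0,0,0],
    [0,0,-0.95,0,0,0],
    [0,0,-0.95,0,0,0],
    [0,0,-0.95,0,0,0],
    [0,0,0,0,0,0]
  ]
}}

```text
time_s: 59.13
eef_pos: [0.4305, 0.1038, 0.1668]
tcp_rot: [0.927, 0.374, 0.004, 0.001]
wrist_force: [0.2, 0.4, -1.5]
grip_width: 0.562
gripper_force: 62.4
```

Run:
```python
from look import *
log([(1,[-.03,.07,9.46,0,0,0]),(8,[0,0,-.95,0,0,0])])
c,P=heldh();W=cloud(c,P);T=toolpose();q=(W-T[:3,3])@T[:3,:3]
t=(q[...,2]>-.016)&(q[...,2]<-.010)&(q[...,0]>.029)&(q[...,0]<.046)&(abs(q[...,1])<.02);m=q[t];print("tab",t.sum(),m.mean(0).round(4),m.min(0).round(4),m.max(0).round(4))
u=np.radians(163.1);n=np.array([.5525,.2775])+.025*np.array([np.cos(u),np.sin(u)])
plan([(*n,.165,73.1),(*n,.165,75)])
```

```text
disc px [276.6 324.5] 1440 centre tool [ 0.0003  0.0008 -0.0316]
tab rows 3 [273.5 367.3  35.3] [-0.0357 -0.0006 -0.0136] world ang -138.3
tab 1557 [ 0.0371  0.0008 -0.0119] [ 0.029  -0.0072 -0.0139] [ 0.0452  0.0086 -0.01  ]
meas [0.4294 0.1037 0.165 ] t 59.18 tcp [0.4276 0.1036 0.1626] alpha -46.0 w 0.563 q [0.08 0.12 1.88 0.   1.13 0.88]
(np.float64(0.5285796603985597), np.float64(0.28476755483995636), 0.165, 73.1) turn [-0.     -0.     -0.6618] nrow 17 shift [-2.198 10.132 -0.12 ]
(np.float64(0.5285796603985597), np.float64(0.28476755483995636), 0.165, 75) turn [ 0.      0.     -0.0106] nrow 1 shift [0. 0. 0.]
```

{"name": "carry_out", "arguments": {
  "series": [
    [0,0,0,0,0,-0.0389],
    [0,0,0,0,0,-0.0389],
    [0,0,0,0,0,-0.0389],
    [0,0,0,0,0,-0.0389],
    [0,0,0,0,0,-0.0389],
    [0,0,0,0,0,-0.0389],
    [0,0,0,0,0,-0.0389],
    [0,0,0,0,0,-0.0389],
    [0,0,0,0,0,-0.0389],
    [0,0,0,0,0,-0.0389],
    [0,0,0,0,0,-0.0389],
    [0,0,0,0,0,-0.0389]
  ]
}}

```text
time_s: 60.18
eef_pos: [0.4269, 0.1035, 0.1615]
tcp_rot: [0.436, 0.9, -0.001, -0.001]
wrist_force: [0.2, 0.6, -1.4]
grip_width: 0.567
gripper_force: 62.3
```

{"name": "carry_out", "arguments": {
  "series": [
    [0,0,0,0,0,-0.0389],
    [0,0,0,0,0,-0.0389],
    [0,0,0,0,0,-0.0389],
    [0,0,0,0,0,-0.0389],
    [0,0,0,0,0,-0.0389],
    [-0.2,0.92,-0.01,0,0,0],
    [-0.2,0.92,-0.01,0,0,0],
    [-0.2,0.92,-0.01,0,0,0],
    [-0.2,0.92,-0.01,0,0,0],
    [-0.2,0.92,-0.01,0,0,0],
    [-0.2,0.92,-0.01,0,0,0],
    [-0.2,0.92,-0.01,0,0,0]
  ]
}}

```text
time_s: 61.18
eef_pos: [0.4918, 0.2191, 0.1627]
tcp_rot: [0.148, 0.989, -0.001, -0.001]
wrist_force: [-0.4, -0.5, -2.1]
grip_width: 0.566
gripper_force: 62.3
```

{"name": "carry_out", "arguments": {
  "series": [
    [-0.2,0.92,-0.01,0,0,0],
    [-0.2,0.92,-0.01,0,0,0],
    [-0.2,0.92,-0.01,0,0,0],
    [-0.2,0.92,-0.01,0,0,0],
    [0,0,0,0,0,0],
    [0,0,0,0,0,0],
    [0,0,0,0,0,0],
    [0,0,0,0,0,0]
  ]
}}

```text
time_s: 61.85
eef_pos: [0.5282, 0.2833, 0.1644]
tcp_rot: [0.148, 0.989, -0.001, -0.001]
wrist_force: [0.1, 1.1, -0.0]
grip_width: 0.561
gripper_force: 62.4
```

Run:
```python
from look import *
log([(17,[0,0,0,0,0,-.0389]),(11,[-.2,.92,-.01,0,0,0])])
c,P=heldh(save="pics/w14.png");W=cloud(c,P);T=toolpose();q=(W-T[:3,3])@T[:3,:3]
t=(q[...,2]>-.016)&(q[...,2]<-.010)&(q[...,0]>.029)&(q[...,0]<.046)&(abs(q[...,1])<.02);print("tab",q[t].mean(0).round(4))
o=marks(c,P);n=np.array([.4808,.2994])
d=np.array([w for a,b,w in o if a<40 and .022<np.hypot(*(w-n))<.034]);s=np.linalg.lstsq(np.c_[2*d,np.ones(len(d))],(d**2).sum(1),rcond=None)[0]
tl=lambda w:(T[:3,:3].T@(np.r_[w,.045]-T[:3,3]))[:2].round(4)
print(len(d),"mark",s[:2].round(4),"tool",tl(s[:2]),np.sqrt(s[2]+s[0]**2+s[1]**2).round(4))
print([(int(a),b.round(0),w.round(4),tl(w)) for a,b,w in o if a>40]);plan([])
```

```text
disc px [276.6 324.6] 1254 centre tool [ 0.0002 -0.0007 -0.0316]
tab rows 4 [274.6 367.5  33.2] [-0.0357 -0.0016 -0.0136] world ang -18.5
tab [ 0.037  -0.0009 -0.0118]
15 mark [0.4829 0.299 ] tool [0.0482 0.0005] 0.0281
[(230, array([278.,  83.]), array([0.4444, 0.3106]), array([0.0884, 0.0004])), (64, array([278., 142.]), array([0.4829, 0.2989]), array([0.0482, 0.0005])), (155, array([355., 257.]), array([0.5905, 0.3317]), array([-0.0451,  0.0633])), (126, array([203., 257.]), array([0.5541, 0.2124]), array([-0.0452, -0.0614]))]
meas [0.5284 0.2833 0.1647] t 61.9 tcp [0.5289 0.2843 0.1648] alpha 73.0 w 0.569 q [ 0.38  0.36  1.56 -0.    1.23 -0.9 ]
```

{"name": "carry_out", "arguments": {
  "series": [
    [0.81,0.02,0,0,0,0],
    [0.81,0.02,0,0,0,0],
    [0.81,0.02,0,0,0,0],
    [0,0,0.9,0,0,0],
    [0,0,0.9,0,0,0],
    [0,0,0.9,0,0,0],
    [0,0,0.9,0,0,0],
    [0,0,0.8,0,0,0],
    [0,0,0.4,0,0,0],
    [0,0,0.2,0,0,0],
    [0,0,0.1,0,0,0],
    [0,0,0,0,0,0]
  ]
}}

```text
time_s: 62.9
eef_pos: [0.4829, 0.3, 0.0635]
tcp_rot: [0.148, 0.989, 0.0, 0.0]
wrist_force: [-1.0, 0.6, -0.7]
grip_width: 0.564
gripper_force: 62.4
```

{"name": "carry_out", "arguments": {
  "series": [
    [0,0,0,0,0,0],
    [0,0,0,0,0,0],
    [0,0,0,0,0,0]
  ]
}}

```text
time_s: 63.15
eef_pos: [0.4836, 0.2999, 0.0639]
tcp_rot: [0.148, 0.989, 0.0, 0.001]
wrist_force: [0.0, -0.0, -0.7]
grip_width: 0.566
gripper_force: 62.4
```

Run:
```python
from look import *
log([(3,[.81,.02,0,0,0,0]),(1,[0,0,5.1,0,0,0])])
fitmark(np.array([.482,.2985]))
c,P=wrist();T=toolpose();o=marks(c,P);print([(int(a),b.round(0),(T[:3,:3].T@(np.r_[w,.045]-T[:3,3]))[:2].round(4)) for a,b,w in o if a>15 and b[1]<275 and abs(b[0]-277)<90]);plan([])
```

```text
disc px [276.5 324.3] 1286 centre tool [ 0.0003 -0.0008 -0.0316]
tab rows 1 [275.5 366.   34. ] [-0.0349 -0.0012 -0.0136] world ang -17.8
8 mark free [0.4809 0.2978] 0.0281 fixed r [0.4808 0.2978] in tool [ 0.0013 -0.0023  0.0178]
[(250, array([225., 158.]), array([ 0.0535, -0.0241])), (140, array([318., 156.]), array([0.0545, 0.0178])), (284, array([273., 174.]), array([ 0.0463, -0.0025])), (45, array([250., 214.]), array([ 0.0268, -0.0133])), (54, array([232., 226.]), array([ 0.0207, -0.0223])), (43, array([314., 225.]), array([0.021 , 0.0174])), (50, array([221., 243.]), array([ 0.0116, -0.0283])), (38, array([326., 242.]), array([0.0119, 0.0235])), (32, array([218., 263.]), array([ 0.001 , -0.0304])), (24, array([330., 262.]), array([0.0013, 0.0259]))]
meas [0.4834 0.2998 0.0636] t 63.25 tcp [0.4827 0.2997 0.0628] alpha 73.0 w 0.565 q [ 0.43  0.41  1.76  0.    0.97 -0.84]
```

{"name": "carry_out", "arguments": {
  "series": [
    [0.05,-0.07,0,0,0,0],
    [0,0,0.06,0,0,0],
    [0,0,0.06,0,0,0],
    [0,0,0.05,0,0,0],
    [0,0,0,0,0,0],
    [0,0,0,0,0,0],
    [0,0,0,0,0,0]
  ]
}}

```text
time_s: 63.83
eef_pos: [0.4817, 0.2986, 0.0597]
tcp_rot: [0.148, 0.989, 0.0, -0.0]
wrist_force: [0.7, 0.1, -1.4]
grip_width: 0.56
gripper_force: 62.4
```

Run:
```python
from look import *
log([(1,[.05,-.07,.17,0,0,0])])
fitmark(np.array([.481,.298]));plan([])
c=wheel_top();cv2.imwrite("pics/t15.png",cv2.resize(c["img"][140:300,80:280],None,fx=4,fy=4,interpolation=cv2.INTER_CUBIC)[:600,:,::-1])
c,P=wrist();T=toolpose();o=marks(c,P);print([(int(a),b.round(0),(T[:3,:3].T@(np.r_[w,.045]-T[:3,3]))[:2].round(4),w.round(4)) for a,b,w in o if a>100 and b[1]<275])
```

```text
disc px [276.6 324.4] 1333 centre tool [ 0.0003 -0.0007 -0.0316]
tab rows 1 [276. 366.  35.] [-0.0349 -0.001  -0.0136] world ang -17.5
9 mark free [0.482  0.2983] 0.0276 fixed r [0.4828 0.2982] in tool [-0.0014  0.      0.0144]
meas [0.4818 0.2986 0.0597] t 63.88 tcp [0.4814 0.2987 0.0594] alpha 73.0 w 0.564 q [ 0.43  0.41  1.77  0.    0.96 -0.84]
[(296, array([226., 163.]), array([ 0.0521, -0.0233]), array([0.4247, 0.2916])), (229, array([339., 165.]), array([0.051 , 0.0271]), array([0.4405, 0.3395])), (241, array([276., 176.]), array([ 0.046, -0.001]), array([0.4371, 0.3111]))]
```

{"name": "carry_out", "arguments": {
  "series": [
    [-0.01,0,0.04,0,0,0],
    [0,0,0,0,0,0],
    [0,0,0.04,0,0,0],
    [0,0,0,0,0,0],
    [0,0,0.03,0,0,0],
    [0,0,0,0,0,0],
    [0,0,0.02,0,0,0],
    [0,0,0,0,0,0],
    [0,0,0,0,0,0]
  ]
}}

```text
time_s: 64.73
eef_pos: [0.482, 0.2987, 0.0573]
tcp_rot: [0.148, 0.989, 0.0, 0.0]
wrist_force: [0.3, 1.0, 0.8]
grip_width: 0.567
gripper_force: 62.5
```

Run:
```python
from look import *
log([(1,[-.01,0,.13,0,0,0])])
fitmark(np.array([.481,.298]));plan([])
c,P=wrist();T=toolpose();o=marks(c,P);print([(int(a),b.round(0),(T[:3,:3].T@(np.r_[w,.045]-T[:3,3]))[:2].round(4),w.round(4)) for a,b,w in o if a>100 and b[1]<275]);print(bot.read_state()["wrist_force"])
```

```text
disc px [276.8 324.4] 1293 centre tool [ 0.0003 -0.0006 -0.0316]
tab rows 1 [277. 366.  33.] [-0.0349 -0.0006 -0.0136] world ang -16.9
7 mark free [0.4806 0.2975] 0.0269 fixed r [0.4822 0.2968] in tool [-0.0011 -0.0016  0.0118]
meas [0.4821 0.2987 0.0573] t 64.78 tcp [0.4816 0.2986 0.0568] alpha 73.0 w 0.561 q [ 0.43  0.41  1.77  0.    0.96 -0.84]
[(242, array([342., 166.]), array([0.0511, 0.028 ]), array([0.4408, 0.3403])), (301, array([225., 163.]), array([ 0.0523, -0.0234]), array([0.4247, 0.2915])), (242, array([277., 176.]), array([ 0.0466, -0.0008]), array([0.4368, 0.3115])), (116, array([245., 238.]), array([ 0.0167, -0.0157]), array([0.461 , 0.2885]))]
[-0.14832868  0.87669434  1.59489186]
```

Light contact (1 to 2 N), and the line is still straight ahead. Releasing and lifting.

{"name": "carry_out", "arguments": {
  "series": [
    [0,0,0,0,0,0],
    [0,0,0,0,0,0],
    [0,0,0,0,0,0],
    [0,0,0,0,0,0],
    [0,0,0,0,0,0]
  ],
  "fingers": 0.5
}}

```text
time_s: 65.25
eef_pos: [0.4819, 0.2985, 0.0571]
tcp_rot: [0.148, 0.989, 0.0, 0.0]
wrist_force: [-0.7, 0.2, 0.1]
grip_width: 0.752
gripper_force: 0.0
```

{"name": "carry_out", "arguments": {
  "series": [
    [0,0,-0.5,0,0,0],
    [0,0,-0.5,0,0,0],
    [0,0,-1,0,0,0],
    [0,0,-1,0,0,0],
    [0,0,-1,0,0,0],
    [0,0,-1,0,0,0],
    [0,0,-1,0,0,0],
    [0,0,-1,0,0,0],
    [0,0,-1,0,0,0]
  ]
}}

```text
time_s: 66.0
eef_pos: [0.482, 0.2986, 0.2196]
tcp_rot: [0.148, 0.989, 0.001, 0.001]
wrist_force: [-0.2, 0.2, 0.3]
grip_width: 0.745
gripper_force: 0.0
```

{"name": "carry_out", "arguments": {
  "series": [
    [0,-1,0,0,0,0],
    [0,-1,0,0,0,0],
    [0,-1,0,0,0,0],
    [0,-1,0,0,0,0],
    [0,-1,0,0,0,0],
    [0,-1,0,0,0,0],
    [0,-1,0,0,0,0],
    [0,-1,0,0,0,0],
    [0,-1,0,0,0,0],
    [0,-1,0,0,0,0],
    [0,-1,0,0,0,0],
    [0,-1,0,0,0,0]
  ]
}}

```text
time_s: 67.0
eef_pos: [0.4115, 0.0682, 0.2184]
tcp_rot: [0.148, 0.989, 0.0, 0.001]
wrist_force: [1.2, -0.1, -0.3]
grip_width: 0.749
gripper_force: 0.0
```

{"name": "carry_out", "arguments": {
  "series": [
    [0,-1,0,0,0,0],
    [0,-1,0,0,0,0],
    [0,-1,0,0,0,0],
    [0,-1,0,0,0,0],
    [0,-1,0,0,0,0],
    [0,-1,0,0,0,0],
    [0,-1,0,0,0,0],
    [0,-1,0,0,0,0],
    [0,0,0,0,0,0]
  ]
}}

```text
time_s: 67.75
eef_pos: [0.3645, -0.0866, 0.2183]
tcp_rot: [0.149, 0.989, -0.001, 0.001]
wrist_force: [0.6, -0.2, 0.1]
grip_width: 0.748
gripper_force: 0.0
```

Run:
```python
from look import *
log([(1,[0,-20,-8,0,0,0])])
c=wheel_top();cv2.imwrite("pics/t16.png",cv2.resize(c["img"][140:300,80:280],None,fx=4,fy=4,interpolation=cv2.INTER_CUBIC)[:600,:,::-1])
C=np.array([.5525,.2775])
for a in(43.1,-77,163):
    u=np.radians(a);m=C+.075*np.array([np.cos(u),np.sin(u)]);print("ideal",m.round(4));holder(m,base=.045,cam="top")
top_stubs();gate()
```

```text
ideal [0.6073 0.3287]
top holder n 371 circ 0.6064 0.3297 0.0253 mean [0.6065 0.3292] tab n 48 ang 43.5 r 0.0374
ideal [0.5694 0.2044]
top holder n 359 circ 0.5688 0.2043 0.0245 mean [0.5685 0.2044] tab n 48 ang -77.2 r 0.0373
ideal [0.4808 0.2994]
top holder n 379 circ 0.4802 0.2993 0.0248 mean [0.4803 0.2992] tab n 52 ang 163.3 r 0.0376
472 zt 0.033 [0.6597 0.0973] val 201.0
497 zt 0.031 [ 0.4336 -0.097 ] val 227.0
gate px 95 [-0.02320176 -0.00068171]
```

View pics/t16.png

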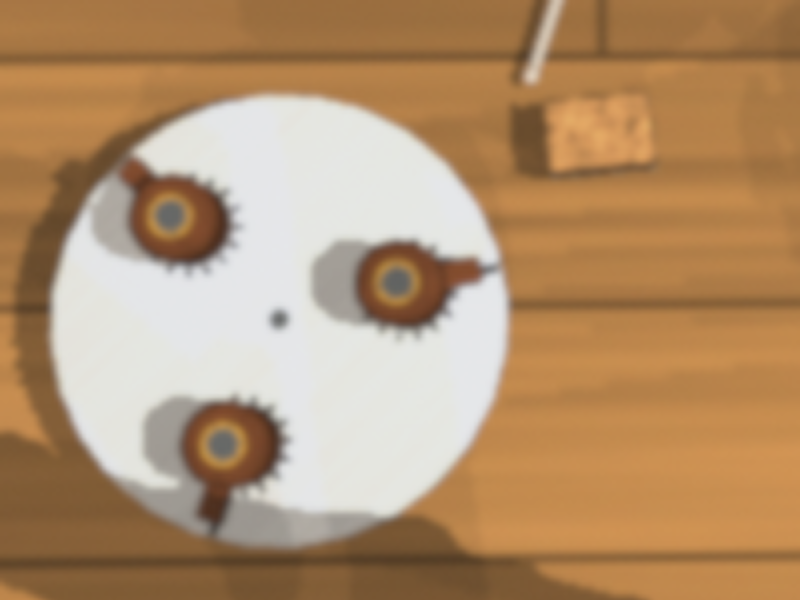

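The three holders stand on their circles at (170,215), (398,283) and (223,443), each within about 1.5 mm of the ideal spot, with tabs along the lines. The sander and tin haven't moved, and the gate is shut.

```bash
python3 -c "
from workcell import job
print(job.sign_off())"
```

```text
the job is handed in; nothing more can be done
None
```

Handed in: all three stubs are in the bin with the gate shut, and all three holders stand within about 1.5 mm of their marks; mid-job I brushed the wheel about 3° round and swung it back to within about 0.2° of where it stood.

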